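# Set out the ski edge and wax kit

### The job

Set out the ski kit from the pine board onto the black mat: lay the steel file centred along the cork rest, then set the bevel guide on top of the file at the middle of its blade, its length along the file. Lay the wax block flat on the mat midway between the cork rest and the small vise, with its long side square across the mat from the one towards the other, and lay the dial thermometer face up directly behind the wax block (on the side away from the robot), with about 3 cm of clear gap between wax and dial. Leave the bottle and the brush where they are.

Things in the scene. Friction and masses are not known exactly. Their poses are not given: they have to be found in the camera images.
- mat: Thin black rubber mat fixed on the bench, 280 (x) x 340 (y) x 4 mm thick. Origin: centre of its underside, on the bench top. Its x axis points away from the robot (turned up to about 0.2 rad), y to the left as seen from the robot. It may lie on the left or right half of the bench; the other half has a pine board, 240 x 340 x 8 mm thick, on which the loose kit starts lying flat (undersides 8 mm above the bench), each with its x axis roughly (within 0.4 rad) along world y.
- file_rest: Fixed block of brown cork on the mat, 160 (x) x 60 (y) x 15 mm high; top 19 mm above the bench. Origin: centre of its underside. Its x axis is its length and points away from the robot (within about 0.35 rad). It and the vise stand 200 mm apart, centre to centre, side by side along the mat's y; either may be the left one.
- vise: Small bare aluminium ski vise fixed on the mat: base 70 (x) x 50 (y) x 12 mm, two upright jaws, 48 mm high in all. Origin: centre of its underside. x points away from the robot.
- edge_file: Loose flat steel file: blade 140 (x) x 26 (y) x 6 mm thick, cut with oblique teeth, with a narrow 9 mm wide dark tang sticking out 28 mm more at its -x end. Origin: centre of the blade's underside. About 170 g.
- bevel_guide: Loose green plastic bevel guide: flat-bottomed block 70 (x) x 36 (y) x 22 mm high, with a dark round thumbscrew (16 mm diameter, 8 mm high) on top, 12 mm to +x of the middle. Origin: centre of its underside. About 60 g.
- wax_block: Loose plain blue block of glide wax, 70 (x) x 34 (y) x 24 mm high, with scored lines across its top. Origin: centre of its underside. About 60 g.
- thermometer: Loose chrome snow thermometer lying face up: round dial case 44 mm diameter x 18 mm high with a white face, and a thin probe (6 mm diameter, 9 mm above the underside) sticking out 54 mm from the case along +x. Origin: centre of the case's underside. About 70 g.
- bottle: White bottle, 56 mm diameter, 130 mm high, standing on the bench beyond the work; leave it alone. Origin: centre of its underside.
- brush: Wood-backed brush lying on the bench beyond the work, 50 (x) x 120 (y) x 42 mm high; leave it alone. Origin: centre of its underside.
There are look-alikes about, which are no part of the job. Of the things that look like the wax_block, the largest one is meant.

How it is judged:
At the end, for the whole second after the job is handed in: File flat and centred (12 mm, 0.2 rad) along the rest; guide flat on it (10 mm, 0.25 rad); wax flat on the mat midway (13 mm; 15 mm off the line, 0.2 rad) between rest and vise; dial face up behind the wax, centres 54-84 mm apart, 18 mm sideways; all released, at rest (horizontal distance between edge_file and file_rest below 0.012 m and angle between the x axis of edge_file and the x axis of file_rest, either way round below 0.2 rad and z of edge_file in the frame of file_rest between 0.012 and 0.018 m and angle between edge_file's own z axis and vertical below 0.08 rad and horizontal distance between bevel_guide and edge_file below 0.01 m and angle between the x axis of bevel_guide and the x axis of edge_file, either way round below 0.25 rad and z of bevel_guide in the frame of edge_file between 0.003 and 0.009 m and angle between bevel_guide's own z axis and vertical below 0.12 rad and horizontal distance between wax_block and file_rest below 0.113 m and horizontal distance between wax_block and vise below 0.113 m and x of wax_block in the frame of mat between -0.045 and -0.015 m and angle between the x axis of wax_block and the y axis of mat, either way round below 0.2 rad and z of wax_block in the frame of mat between 0.001 and 0.007 m and angle between each of wax_block, thermometer's own z axis and vertical below 0.1 rad and x of thermometer in the frame of wax_block between -0.018 and 0.018 m and horizontal distance between thermometer and wax_block between 0.054 and 0.084 m and x of thermometer in the frame of mat above 0.005 m and z of thermometer in the frame of mat between 0.001 and 0.007 m and linear speed of each of edge_file, bevel_guide, wax_block, thermometer below 0.02 m/s and angular speed of each of edge_file, bevel_guide, wax_block, thermometer below 0.2 rad/s); the robot touches nothing.
It fails at once if the bottle is disturbed (distance of bottle from where it was at the start of the episode above 0.02 m).
It fails at once if the brush is disturbed (distance of brush from where it was at the start of the episode above 0.02 m).
It also fails if it takes over 112 s, if anything falls off the work surface, if the arm or the gripper's body presses on something with over 40 N, if the wrist force passes 120 N, or if a joint passes its speed limit or range.

### The arm

A 6-joint arm with a two-finger parallel gripper is mounted at the origin on the work surface. World frame = base frame: x ahead of the robot, y to its left, z up, the work surface at z = 0. Lengths are in m, angles in rad, forces in N, time in s.
With the tool pointing down it reaches from about 0.425 to 0.95 m from the base axis. Payload 3.5 kg.
Tool frame: the origin (TCP) lies midway between the tips of the shut fingers; the grasp point (between the pads) lies 19 mm behind it; y points along the fingers, x is the direction in which the jaws open and shut, and the axes are right-handed (so a half turn about y gives the same grasp; the last joint's range is limited). The gripper opens to 85 mm and grips with 20 to 120 N. Pads are 22 mm wide; open, the fingers measure 114 mm over their backs; the gripper's body (76 mm by 85 mm) begins 54 mm behind the grasp point. The pads swing forward as they close: fully open they stand 13 mm farther back than shut.
Start: joints at [-1.418, 0.286, 1.577, -0, 1.279, -0.15], TCP at [0.201, -0.644, 0.231] pointing down, gripper open.
Joint ranges: [-2.77, 2.77], [-0.9, 2.22], [0.21, 2.48], [-1.53, 4.67], [0.24, 2.81], [-2.84, 2.84]. Speed limits (rad/s): [2.79, 2.79, 3.14, 3.14, 3.14, 3.14].

### API

Orientations are given as a unit quaternion [x, y, z, w].
In Python, from plant import ctrl, viewer gives the robot as it stands.
- The arm moves only by the tool step_arm, never from a script. Its argument "rows" is a list of rows, each a list of 3 entries, a list of its own where there are three numbers: the turn, a rotation vector about the tool's x, y, z in degrees, then the shift along the tool's x, y, z in mm, then the closure, from 0 (fully open) to 1 (shut). A call has 1 to 10 rows; each row is the pose to reach, as a shift and turn from the pose commanded when the call began, along the tool's axes at that moment; what a row does not reach only later rows make up. A row lasts 1/12 s, in which the tool goes at most 41.7 mm and 7.16 degrees, less where a joint would pass 70% of its speed; a pose out of reach is approached as far as the arm can. A call with a gripper value outside its range is refused whole. The fingers move at their own pace and stop on an object; "newtons" is the grip in N (left out, the last holds). Time passes only in rows, so rows that repeat a pose let the fingers close. It gives the time, the measured TCP pose, the force and the opening at its end, in the units of the state.
- ctrl.get_state(): the state, without advancing time (a new reading comes with each control period).
- viewer.read_camera(name): name is "side" or "top" or "wrist"; returns (picture, depth): 400x640x3 uint8, red, green, blue; 400x640 float32, m along the optical axis (not along the pixel's ray), 0 where there is no reading.
- viewer.calibration(name): a dict with "K" (3x3 intrinsics, pixels), "R" (3x3) and "t" (3): a world point X has camera coordinates R X + t. Camera axes: x right, y down, z forward; pixel columns grow to the right and rows downward; lengths in m; the calibration is good to about 2 mm. The wrist camera is an equidistant fisheye: a pixel r from the principal point sees the ray r / f radians off the axis. A picture is of the moment at which its call begins: read the wrist's pose just before it. calibration takes no time and is no camera call; for the wrist camera it gives the pose at the moment of the call.
- ctrl.sign_off(): hands the job in, once; it reports no verdict.
The state is a dict: "time": time; "qpos": joint angles; "dq": joint speeds; "joint_efforts": joint torques, N m; "eef_pos": TCP position; "tcp_rot": TCP orientation; "contact_force": force on the tool from outside, world axes, zero at the start; "wrist_torque": the same for the moment, N m; "opening": opening from 0.0 (shut) to 1.0 (fully open).
Only numpy, scipy, OpenCV 4.12 (cv2) and the standard library are available. Lean on these libraries where they do the work, as an engineer would, in place of code of your own. Each camera call takes 0.05 s, during which the arm holds its last target.

## Working session

There is one attempt and no reset: what is moved stays moved. The work goes in short steps, Python scripts to look and compute and a tool call to move; the robot and the scene stay as the last step left them, time stands still between calls to the robot, and variables do not carry over. Pictures are saved under pics/ and viewed, and the job is handed in when it is done.

Besides the shell and the picture viewer there is one more tool, called after "Request:" in YAML: its name, and indented under it one key for each argument. step_arm: Moves the arm, as the interface text tells. Its arguments: {"type":"object","properties":{"rows":{"type":"array"},"newtons":{"type":"number"}},"required":["rows"]}

```bash
mkdir -p pics; ls; python3 - <<'E'
from plant import ctrl, viewer
import cv2, numpy as np
print(ctrl.get_state())
for n in ["top","side","wrist"]:
    c=viewer.calibration(n); print(n,c)
    im,d=viewer.read_camera(n)
    np.savez(f'pics/{n}0.npz',im=im,d=d,**{k:np.array(c[k]) for k in('K','R','t')})
    cv2.imwrite(f'pics/{n}0.png',im[:,:,::-1])
print(ctrl.get_state()['time'])
E
```

```text
pics
{'time': 0.0, 'qpos': array([-1.41803597e+00,  2.87156124e-01,  1.57817519e+00,  3.44073254e-05,
        1.27862010e+00, -1.49992099e-01]), 'dq': array([ 8.74127742e-04,  3.31571575e-04, -6.84516719e-05,  9.07128895e-04,
       -1.00890689e-03,  2.65264540e-03]), 'joint_efforts': array([ 7.76498528e-04, -4.05970538e+01, -2.92631614e+01, -1.76291819e-04,
        5.72155957e-03, -1.08995496e-05]), 'eef_pos': array([ 0.20119004, -0.64362825,  0.22995453]), 'tcp_rot': array([-0.56908202,  0.41946768, -0.41830312,  0.57027626]), 'contact_force': array([ 0.02477293,  0.23086606, -0.04147412]), 'wrist_torque': array([-0.03216554,  0.01328452,  0.01119401]), 'opening': 1.000173346978872}
top {'K': array([[508.22369757,   0.        , 327.42766725],
       [  0.        , 508.22369757, 207.80104651],
       [  0.        ,   0.        ,   1.        ]]), 'R': array([[ 0.02185135, -0.99956726,  0.01969313],
       [-0.99771108, -0.02306313, -0.06356643],
       [ 0.06399311, -0.01825905, -0.99778329]]), 't': array([-0.03412223,  0.59133296,  1.1279045 ])}
side {'K': array([[372.27543592,   0.        , 319.48657172],
       [  0.        , 372.27543592, 194.82223682],
       [  0.        ,   0.        ,   1.        ]]), 'R': array([[-0.8175905 , -0.57572964, -0.00900819],
       [-0.30275851,  0.44314788, -0.84377558],
       [ 0.48977857, -0.6871356 , -0.53662055]]), 't': array([0.46024789, 0.18611823, 0.54735223])}
wrist {'K': array([[309.70691629,   0.        , 321.44536135],
       [  0.        , 309.70691629, 202.19964752],
       [  0.        ,   0.        ,   1.        ]]), 'R': array([[ 0.29891124, -0.9542789 , -0.00195971],
       [-0.92145895, -0.28916371,  0.25941811],
       [-0.24812391, -0.07573719, -0.96576312]]), 't': array([-0.67439607, -0.03460123,  0.37765336])}
0.15
```

View pics/top0.png

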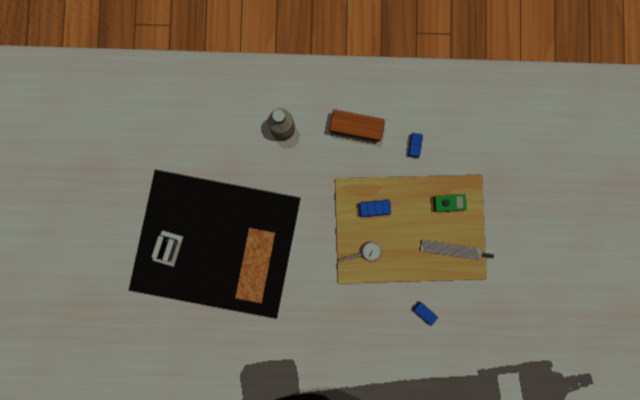

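View pics/side0.png

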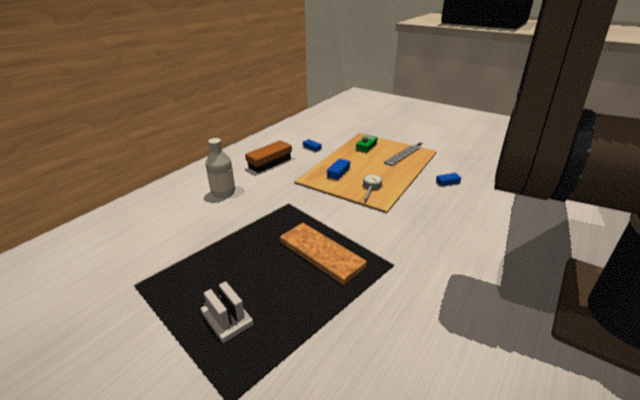

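View pics/wrist0.png

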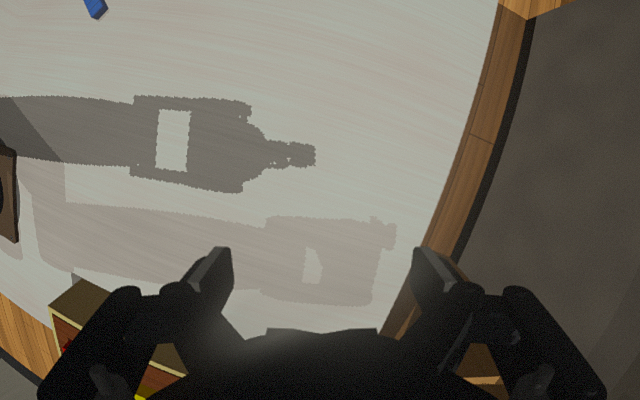

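The top view has everything. There are three blue candidates: (375,208) on the board with scored lines, (415,145) and (425,314), both smaller and on the bench. The green guide is at (450,203), the file at (455,250) and the dial at (371,252). On the mat are the cork at (256,265) and the vise at (167,248). I'll measure these next.

```bash
cat > h.py <<'E'
import numpy as np, cv2
from scipy.spatial.transform import Rotation as Rot
def load(n): return dict(np.load(f'pics/{n}.npz'))
def snap(name,tag):
    from plant import ctrl,viewer
    c=viewer.calibration(name); im,d=viewer.read_camera(name)
    np.savez(f'pics/{tag}.npz',im=im,d=d,**{k:np.array(c[k]) for k in('K','R','t')})
    cv2.imwrite(f'pics/{tag}.png',im[:,:,::-1]); return load(tag)
def ray(v,uv,z,fish=False):
    uv=np.atleast_2d(np.asarray(uv,float)); K=v['K']
    p=(uv-[K[0,2],K[1,2]])/[K[0,0],K[1,1]]
    if fish:
        r=np.linalg.norm(p,axis=1,keepdims=True)+1e-9
        d=np.hstack([p/r*np.sin(r),np.cos(r)])
    else: d=np.hstack([p,np.ones((len(p),1))])
    C=-v['R'].T@v['t']; D=d@v['R']
    return C+D*((z-C[2])/D[:,2])[:,None]
def hsv(im): return cv2.cvtColor(im,cv2.COLOR_RGB2HSV)
def cnts(m,a=30):
    m=m.astype(np.uint8)*255
    c,_=cv2.findContours(m,cv2.RETR_EXTERNAL,cv2.CHAIN_APPROX_NONE)
    return sorted([x for x in c if cv2.contourArea(x)>a],key=cv2.contourArea,reverse=True)
def rect(xy):
    """min area rect in world xy: centre,long,short,angle of long axis"""
    (c,(w,h),a)=cv2.minAreaRect((np.asarray(xy)[:,:2]*1000).astype(np.float32))
    a=np.deg2rad(a)
    if w<h: w,h=h,w; a+=np.pi/2
    a=(a+np.pi/2)%np.pi-np.pi/2
    return np.round(c,1),round(w,1),round(h,1),round(a,3)
E
python3 - <<'E'
from h import *
v=load('top0'); im=v['im'];H=hsv(im)
h,s,V=[H[...,i].astype(int) for i in range(3)]
def do(n,m,z,a=40):
    for c in cnts(m,a):
        print(n,z,np.round(c[:,0].mean(0)),rect(ray(v,c[:,0]+0.0,z)))
do('blue',(h>105)&(h<130)&(s>140),.032)
do('green',(h>45)&(h<80)&(s>140),.030)
mat=(V<25); do('mat',mat,.004,3000)
do('cork',(h<18)&(s>120)&(V>60),.019,500)
roi=np.zeros_like(mat);roi[165:320,125:300]=1
do('vise',roi&(s<60)&(V>60),.03,100)
roi=np.zeros_like(mat);roi[180:282,337:484]=1
wood=(s>90)&(V>90)
do('chrome',roi&(s<80),.014,40)
print(im[250,440:485]); 
x0,y0,x1,y1=330,170,500,290
cv2.imwrite('pics/crop0.png',cv2.resize(im[y0:y1,x0:x1,::-1],None,fx=4.6,fy=4.6,interpolation=cv2.INTER_CUBIC))
E
```

```text
blue 0.032 [374. 208.] (array([ 593.2, -125.8]), 67.6, 30.2, np.float64(-1.452))
blue 0.032 [425. 313.] (array([ 362.6, -240.9]), 52.3, 23.1, np.float64(0.874))
blue 0.032 [415. 145.] (array([ 738.1, -215. ]), 51.8, 24.6, np.float64(-0.129))
green 0.03 [453. 203.] (array([ 609.6, -295.4]), 71.3, 34.2, np.float64(-1.477))
mat 0.004 [215. 244.] (array([506.4, 232.2]), 334.8, 274.0, np.float64(1.403))
cork 0.019 [324.  27.] (array([998.8,  -3.7]), 1480.6, 150.9, np.float64(-1.539))
cork 0.019 [255. 265.] (array([460.3, 138.8]), 160.6, 60.6, np.float64(-0.162))
cork 0.019 [357. 125.] (array([784.1, -83.1]), 120.8, 48.5, np.float64(1.404))
cork 0.019 [448. 187.] (array([ 649.2, -303.9]), 137.9, 63.0, np.float64(-1.096))
vise 0.03 [212. 243.] (array([510.4, 234.7]), 387.9, 341.7, np.float64(-1.546))
vise 0.03 [167. 248.] (array([494.5, 333.2]), 69.9, 53.9, np.float64(-0.269))
chrome 0.014 [451. 249.] (array([ 504. , -304.6]), 144.3, 25.3, np.float64(1.448))
chrome 0.014 [361. 254.] (array([496.3, -95.5]), 92.8, 40.5, np.float64(-1.55))
chrome 0.014 [460. 202.] (array([ 613.6, -321.8]), 25.3, 11.5, np.float64(0.006))
[[ 93  89  82]
 [ 96  93  85]
 [ 91  89  81]
 [100  97  89]
 [ 95  91  85]
 [103  99  91]
 [101  96  89]
 [ 96  92  85]
 [ 99  96  88]
 [ 90  86  79]
 [ 97  93  86]
 [ 90  86  79]
 [ 96  93  85]
 [ 97  93  86]
 [ 94  91  83]
 [100  96  88]
 [ 91  86  79]
 [ 96  92  85]
 [ 87  83  76]
 [ 90  87  79]
 [ 93  89  82]
 [ 91  87  80]
 [101  97  89]
 [ 96  92  85]
 [104 100  91]
 [102  98  89]
 [ 99  95  87]
 [103  99  91]
 [ 94  90  83]
 [100  96  88]
 [ 91  87  80]
 [ 94  90  82]
 [ 97  93  86]
 [ 96  92  85]
 [102  98  90]
 [ 94  89  82]
 [109 104  96]
 [118 113 104]
 [119 114 105]
 [119 114 105]
 [117 114 104]
 [117 110  95]
 [118 102  69]
 [128 106  56]
 [131 108  59]]
```

View pics/crop0.png

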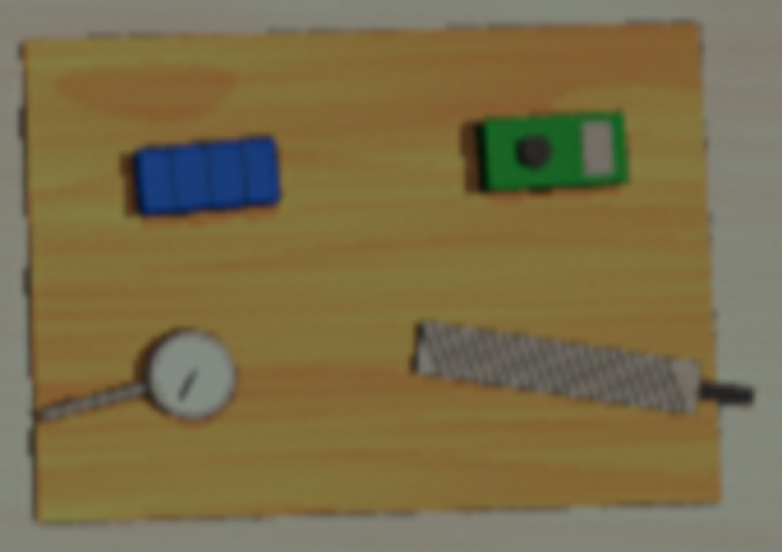

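```bash
cat >> h.py <<'E'
def Rphi(phi):
    x=np.array([np.cos(phi),np.sin(phi),0]); y=np.array([0,0,-1.]); return np.array([x,y,np.cross(x,y)]).T
def go(xy,z,phi,verbose=True):
    """mm, rad: print turn & shift for step_arm from the measured pose"""
    from plant import ctrl
    s=ctrl.get_state(); R0=Rot.from_quat(s['tcp_rot']); p=np.array([xy[0],xy[1],z],float)
    best=None
    for f in (phi,phi+np.pi):
        r=(R0.inv()*Rot.from_matrix(Rphi(f))).as_rotvec(degrees=True)
        if best is None or np.linalg.norm(r)<np.linalg.norm(best): best=r
    sh=R0.inv().apply(p-s['eef_pos']*1000)
    M=R0.as_matrix()
    print('t',round(s['time'],2),'tcp',np.round(s['eef_pos']*1000,1),'phi',round(np.arctan2(M[1,0],M[0,0]),3),'q6',round(s['qpos'][5],2),'op',round(s['opening'],3),'F',np.round(s['contact_force'],1))
    print('turn',np.round(best,1),'shift',np.round(sh,1))
E
python3 - <<'E'
from h import *
v=load('top0'); im=v['im'];H=hsv(im)
h,s,V=[H[...,i].astype(int) for i in range(3)]
roi=np.zeros(s.shape,bool);roi[180:282,337:400]=1
m=roi&(s<80)
# dial: opening removes probe
m2=cv2.morphologyEx(m.astype(np.uint8),cv2.MORPH_OPEN,np.ones((9,9)))
c=cnts(m2)[0]; P=ray(v,c[:,0],.026)
print('dial',cv2.minEnclosingCircle((P[:,:2]*1000).astype(np.float32)),P[:,:2].mean(0))
d=P[:,:2].mean(0)
pr=m&~cv2.dilate(m2,np.ones((5,5))).astype(bool)
ys,xs=np.nonzero(pr&(np.arange(640)[None]<362)); Q=ray(v,np.c_[xs,ys],.017)
print('probe mean',Q.mean(0), Q[:,1].max()); q=Q[:,:2].mean(0)-d; print('ang',np.arctan2(q[1],q[0]))
# bottle/brush depth
go((504,-304.6),150,-.123)
E
```

```text
dial ((497.0439453125, -120.20925903320312), 21.14295768737793) [ 0.49704377 -0.1201958 ]
probe mean [ 0.48900891 -0.0716086   0.017     ] -0.04540017160407395
ang 1.7346829284106486
t 0.15 tcp [ 201.2 -643.8  230.2] phi -1.268 q6 -0.15 op 0.999 F [0.6 0.2 0.4]
turn [ -0.1 -65.6  -0.1] shift [-233.3   80.8  390.1]
```

Request:
step_arm:
  rows:
    - [[0, -65.6, 0], [-233.3, 80.8, 390.1], 0.5]
    - [[0, -65.6, 0], [-233.3, 80.8, 390.1], 0.5]
    - [[0, -65.6, 0], [-233.3, 80.8, 390.1], 0.5]
    - [[0, -65.6, 0], [-233.3, 80.8, 390.1], 0.5]
    - [[0, -65.6, 0], [-233.3, 80.8, 390.1], 0.5]
    - [[0, -65.6, 0], [-233.3, 80.8, 390.1], 0.5]
    - [[0, -65.6, 0], [-233.3, 80.8, 390.1], 0.5]
    - [[0, -65.6, 0], [-233.3, 80.8, 390.1], 0.5]
    - [[0, -65.6, 0], [-233.3, 80.8, 390.1], 0.5]
    - [[0, -65.6, 0], [-233.3, 80.8, 390.1], 0.5]
  newtons: 40

```text
time: 0.98
eef_pos: [0.4754, -0.3364, 0.1579]
tcp_rot: [-0.706, 0.042, -0.042, 0.706]
contact_force: [0.8, -0.3, -0.3]
opening: 0.502
```

```bash
python3 -c "
from h import *
go((504,-304.6),60,-.123)"
```

```text
t 0.98 tcp [ 475.4 -336.4  157.9] phi -0.119 q6 -0.67 op 0.502 F [ 0.8 -0.3 -0.3]
turn [-0.   0.3 -0. ] shift [24.6 97.9 35. ]
```

Request:
step_arm:
  rows:
    - [[0, 0, 0], [24.6, 0, 35], 0.5]
    - [[0, 0, 0], [24.6, 30, 35], 0.5]
    - [[0, 0, 0], [24.6, 60, 35], 0.5]
    - [[0, 0, 0], [24.6, 97.9, 35], 0.5]
    - [[0, 0, 0], [24.6, 97.9, 35], 0.5]
    - [[0, 0, 0], [24.6, 97.9, 35], 0.5]

```text
time: 1.48
eef_pos: [0.5015, -0.3049, 0.058]
tcp_rot: [-0.704, 0.045, -0.042, 0.707]
contact_force: [0.4, 0.5, 1.0]
opening: 0.502
```

```bash
python3 - <<'E'
from h import *
go((504,-304.6),14,-.123)
v=snap('wrist','w1')
E
```

```text
t 1.48 tcp [ 501.5 -304.9   58. ] phi -0.123 q6 -0.6 op 0.502 F [0.4 0.5 1. ]
turn [-0.2  0.  -0.3] shift [ 2.6 44.   0.5]
```

View pics/w1.png

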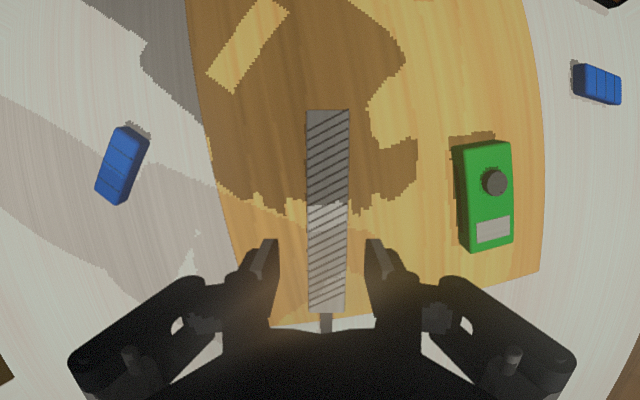

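The file lies between the fingers. Its far end is at (328,110), its tang end at (327,311), and the pads sit either side at about (275,250) and (368,250). I'll check its centre with the wrist view.

```bash
python3 - <<'E'
from h import *
v=load('w1')
P=ray(v,[(328,110),(326.5,311),(307,200),(350,200),(307,280),(346,280)],.014,True)*1000
print(np.round(P,1), P[:2].mean(0), np.linalg.norm(P[0]-P[1]))
v=load('top0');im=v['im'];H=hsv(im);s=H[...,1].astype(int)
E
```

```text
[[ 513.6 -234.2   14. ]
 [ 496.5 -370.8   14. ]
 [ 494.1 -287.5   14. ]
 [ 520.6 -290.7   14. ]
 [ 486.3 -343.4   14. ]
 [ 512.8 -346.6   14. ]] [ 505.06010751 -302.52973409   14.        ] 137.6673503430752
```

Request:
step_arm:
  rows:
    - [[0, 0, 0], [3, 20, 2], 0.55]
    - [[0, 0, 0], [3, 38, 2], 0.55]
    - [[0, 0, 0], [3, 44, 2], 0.55]
    - [[0, 0, 0], [3, 48, 2], 0.55]
    - [[0, 0, 0], [3, 48, 2], 0.55]

```text
time: 1.95
eef_pos: [0.507, -0.3058, 0.0138]
tcp_rot: [0.706, -0.043, 0.044, -0.705]
contact_force: [0.8, 0.7, 0.3]
opening: 0.451
```

```bash
python3 - <<'E'
from h import *
go((505,-303.5),8,-.123)
v=snap('wrist','w2')
E
```

```text
t 1.95 tcp [ 507.  -305.8   13.8] phi -0.123 q6 -0.59 op 0.451 F [0.8 0.7 0.3]
turn [ 0.1 -0.   0.1] shift [-2.3  5.8  2. ]
```

View pics/w2.png

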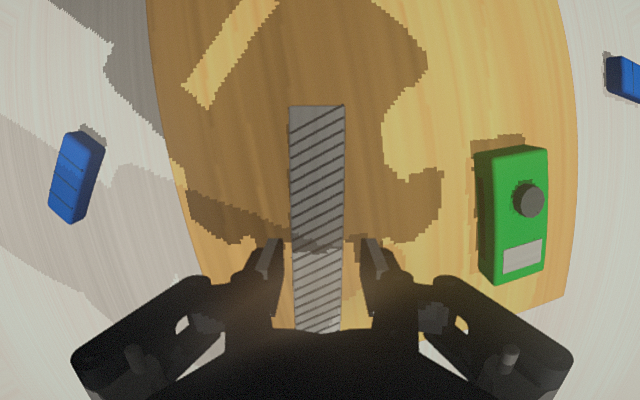

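Request:
step_arm:
  rows:
    - [[0, 0, 0], [0, 0, 0], 0.55]
    - [[0, 0, 0], [0, 0, 0], 0.55]

```text
time: 2.17
eef_pos: [0.5073, -0.3057, 0.014]
tcp_rot: [0.706, -0.043, 0.044, -0.705]
contact_force: [-0.5, -0.1, 0.2]
opening: 0.45
```

```bash
python3 - <<'E'
from h import *
from plant import viewer
go((505,-303.5),8,-.123)
viewer.read_camera('top'); go((505,-303.5),8,-.123)
E
```

```text
t 2.17 tcp [ 507.3 -305.7   14. ] phi -0.123 q6 -0.59 op 0.45 F [-0.5 -0.1  0.2]
turn [ 0.1 -0.   0.1] shift [-2.6  6.   2. ]
t 2.22 tcp [ 507.2 -305.6   13.8] phi -0.123 q6 -0.59 op 0.451 F [-0.2  0.6  0.4]
turn [ 0.1 -0.   0.1] shift [-2.4  5.8  1.8]
```

Request:
step_arm:
  rows:
    - [[0, 0, 0], [-2, 3, 2], 0.6]
    - [[0, 0, 0], [-2, 5, 2], 0.6]
    - [[0, 0, 0], [-2, 5, 2], 0.6]
    - [[0, 0, 0], [-2, 5, 2], 0.6]

```text
time: 2.55
eef_pos: [0.5046, -0.3025, 0.0073]
tcp_rot: [-0.706, 0.044, -0.043, 0.706]
contact_force: [-0.4, 0.1, 0.1]
opening: 0.402
```

Request:
step_arm:
  rows:
    - [[0, 0, 0], [0, 0, 0], 0.9]
    - [[0, 0, 0], [0, 0, 0], 0.9]
    - [[0, 0, 0], [0, 0, 0], 0.9]
    - [[0, 0, 0], [0, 0, 0], 0.9]
    - [[0, 0, 0], [0, 0, 0], 0.9]
  newtons: 50

```text
time: 2.97
eef_pos: [0.5052, -0.303, 0.0082]
tcp_rot: [0.706, -0.043, 0.044, -0.706]
contact_force: [-0.1, 0.8, 5.6]
opening: 0.282
```

```bash
python3 - <<'E'
from h import *
go((505,-303.5),8,-.123)
v=snap('wrist','w3')
E
```

```text
t 2.97 tcp [ 505.2 -303.     8.2] phi -0.123 q6 -0.59 op 0.282 F [-0.1  0.8  5.6]
turn [ 0. -0.  0.] shift [-0.1  0.2 -0.5]
```

View pics/w3.png

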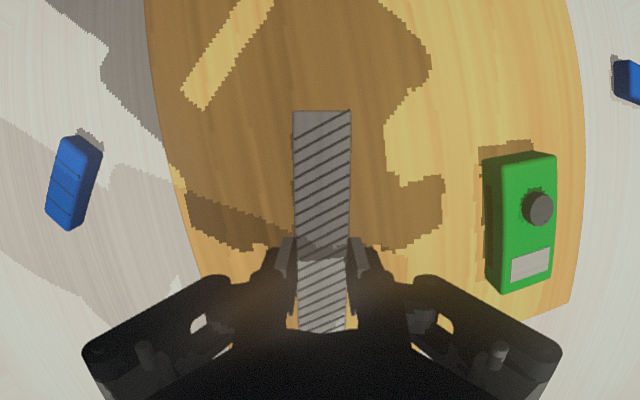

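Request:
step_arm:
  rows:
    - [[0, 0, 0], [0, -5, 0], 0.9]
    - [[0, 0, 0], [0, -20, 0], 0.9]
    - [[0, 0, 0], [0, -50, 0], 0.9]
    - [[0, 0, 0], [0, -80, 0], 0.9]
    - [[0, 0, 0], [0, -110, 0], 0.9]
    - [[0, 0, 0], [0, -110, 0], 0.9]
    - [[0, 0, 0], [0, -110, 0], 0.9]
  newtons: 80

```text
time: 3.6
eef_pos: [0.5054, -0.3033, 0.1188]
tcp_rot: [0.706, -0.043, 0.044, -0.705]
contact_force: [-0.3, 0.4, -2.3]
opening: 0.269
```

```bash
python3 - <<'E'
from h import *
v=snap('wrist','w4')
go((460.3,138.8),110,1.409)
E
```

```text
t 3.65 tcp [ 504.1 -302.2  116.5] phi -0.123 q6 -0.59 op 0.268 F [-0.8  0.6 -2.6]
turn [ -0.1 -87.8  -0. ] shift [-97.6   6.9 432.3]
```

View pics/w4.png

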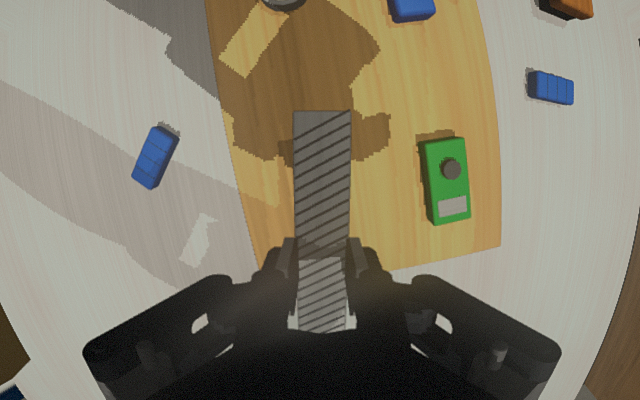

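Request:
step_arm:
  rows:
    - [[0, -7, 0], [-5, 2, 20], 0.9]
    - [[0, -14, 0], [-10, 4, 50], 0.9]
    - [[0, -21, 0], [-20, 6, 85], 0.9]
    - [[0, -28, 0], [-30, 7, 120], 0.9]
    - [[0, -35, 0], [-38, 7, 155], 0.9]
    - [[0, -42, 0], [-46, 7, 190], 0.9]
    - [[0, -49, 0], [-54, 7, 225], 0.9]
    - [[0, -56, 0], [-62, 7, 260], 0.9]
    - [[0, -63, 0], [-70, 7, 295], 0.9]
    - [[0, -70, 0], [-78, 7, 330], 0.9]

```text
time: 4.48
eef_pos: [0.4651, 0.0362, 0.1075]
tcp_rot: [-0.601, -0.369, 0.372, 0.603]
contact_force: [0.6, -0.1, -3.1]
opening: 0.267
```

```bash
python3 - <<'E'
from h import *
go((460.3,138.8),80,1.409)
E
```

```text
t 4.48 tcp [465.1  36.2 107.5] phi 1.104 q6 -1.24 op 0.267 F [ 0.6 -0.1 -3.1]
turn [ -0.3 -17.5  -0.1] shift [89.5 27.6 50.3]
```

Request:
step_arm:
  rows:
    - [[0, -6, 0], [30, 5, 17], 0.9]
    - [[0, -12, 0], [60, 15, 34], 0.9]
    - [[0, -17.5, 0], [80, 25, 45], 0.9]
    - [[0, -17.5, 0], [89.5, 27.6, 50.3], 0.9]
    - [[0, -17.5, 0], [89.5, 27.6, 50.3], 0.9]
    - [[0, -17.5, 0], [89.5, 27.6, 50.3], 0.9]
    - [[0, -17.5, 0], [89.5, 27.6, 50.3], 0.9]

```text
time: 5.07
eef_pos: [0.4636, 0.1359, 0.0824]
tcp_rot: [-0.54, -0.456, 0.457, 0.54]
contact_force: [0.1, -0.1, -1.4]
opening: 0.269
```

```bash
python3 - <<'E'
from h import *
v=snap('wrist','w5')
v=snap('top','t5')
go((460.3,138.8),30,1.409)
E
```

```text
t 5.17 tcp [464.2 135.8  83.1] phi 1.402 q6 -1.33 op 0.267 F [ 0.5 -0.3 -2. ]
turn [ 0.  -0.4 -0. ] shift [ 2.3 53.1  4.4]
```

View pics/w5.png

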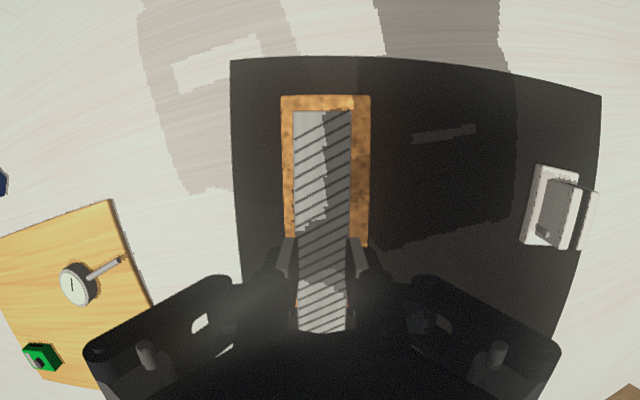

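View pics/t5.png

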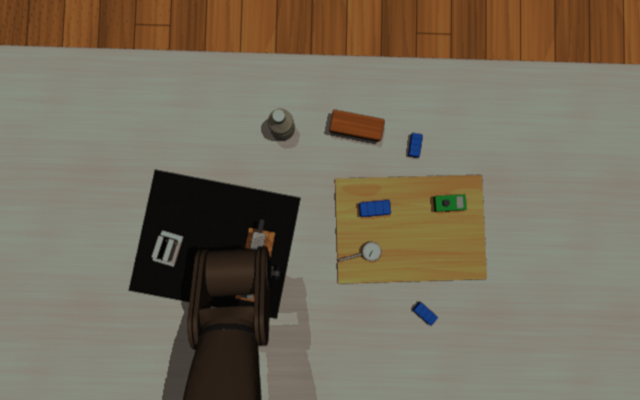

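```bash
python3 - <<'E'
from h import *
v=load('w5')
P=ray(v,[(281.5,96),(371,96.5),(285,200),(369.5,200)],.019,True)*1000
f=ray(v,[(294,111),(351,111)],.0825+.006,True)*1000
print(np.round(P,1),np.round(f,1))
ax=np.array([np.cos(-.162),np.sin(-.162)])
print('cork centre from front edge',P[:2].mean(0)[:2]+80*ax,'file centre',f.mean(0)[:2]+70*ax)
d=P[0]-P[1]; print('edge dir',np.arctan2(d[1],d[0]),np.linalg.norm(d)); d=P[2]-P[0];print(np.arctan2(d[1],d[0]));d=P[3]-P[1];print(np.arctan2(d[1],d[0]))
E
```

```text
[[377.4 123.3  19. ]
 [387.4 181.4  19. ]
 [447.3 112.6  19. ]
 [457.  170.2  19. ]] [[392.2 135.4  88.5]
 [396.4 159.8  88.5]]
cork centre from front edge [461.36427036 139.42575904] file centre [463.39152986 136.31711212]
edge dir -1.7409353047293659 58.91297955602886
-0.1521104843130371
-0.1595070527561133
```

Request:
step_arm:
  rows:
    - [[0, -0.4, 0], [2.7, 15, 3.5], 0.9]
    - [[0, -0.4, 0], [2.7, 35, 3.5], 0.9]
    - [[0, -0.4, 0], [2.7, 50, 3.5], 0.9]
    - [[0, -0.4, 0], [2.7, 56, 3.5], 0.9]
    - [[0, -0.4, 0], [2.7, 56, 3.5], 0.9]
    - [[0, -0.4, 0], [2.7, 56, 3.5], 0.9]

```text
time: 5.67
eef_pos: [0.4613, 0.1396, 0.0274]
tcp_rot: [0.539, 0.458, -0.458, -0.538]
contact_force: [-0.3, -0.3, -2.0]
opening: 0.269
```

```bash
python3 - <<'E'
from h import *
v=snap('side','s6')
go((461,139.2),19.5,1.409)
E
```

```text
t 5.72 tcp [461.8 139.8  27.9] phi 1.41 q6 -1.33 op 0.266 F [ 0.1 -0.2 -2.4]
turn [0.1 0.1 0. ] shift [-0.7  8.4  0.7]
```

Request:
step_arm:
  rows:
    - [[0, 0, 0], [-0.7, 4, 0.7], 0.9]
    - [[0, 0, 0], [-0.7, 6, 0.7], 0.9]
    - [[0, 0, 0], [-0.7, 7.5, 0.7], 0.9]
    - [[0, 0, 0], [-0.7, 7.5, 0.7], 0.9]

```text
time: 6.05
eef_pos: [0.46, 0.1396, 0.0194]
tcp_rot: [0.538, 0.459, -0.458, -0.538]
contact_force: [-0.1, 0.2, -2.1]
opening: 0.267
```

Request:
step_arm:
  rows:
    - [[0, 0, 0], [0.5, 0.7, 0], 0.9]
    - [[0, 0, 0], [0.5, 1.4, 0], 0.9]
    - [[0, 0, 0], [0.5, 1.4, 0], 0.9]

```text
time: 6.3
eef_pos: [0.4601, 0.1397, 0.0193]
tcp_rot: [-0.538, -0.458, 0.46, 0.538]
contact_force: [-5.1, -3.6, 7.9]
opening: 0.27
```

Request:
step_arm:
  rows:
    - [[0, 0, 0], [0, 0, 0], 0.7]
    - [[0, 0, 0], [0, 0, 0], 0.6]
    - [[0, 0, 0], [0, 0, 0], 0.55]
    - [[0, 0, 0], [0, 0, 0], 0.5]
    - [[0, 0, 0], [0, -15, 0], 0.5]
    - [[0, 0, 0], [0, -50, 0], 0.5]
    - [[0, 0, 0], [0, -85, 0], 0.5]
    - [[0, 0, 0], [0, -120, 0], 0.5]
    - [[0, 0, 0], [0, -120, 0], 0.5]

```text
time: 7.05
eef_pos: [0.4651, 0.1407, 0.1459]
tcp_rot: [0.541, 0.463, -0.454, -0.535]
contact_force: [1.1, -0.3, 0.2]
opening: 0.499
```

```bash
python3 - <<'E'
from h import *
v=snap('wrist','w7')
go((609,-297),110,0.094)
E
```

```text
t 7.1 tcp [463.4 140.5 142.8] phi 1.411 q6 -1.33 op 0.5 F [-0.5 -0.3 -0.8]
turn [ 0.4 75.5  0.5] shift [-408.9   33.8 -212.9]
```

View pics/w7.png

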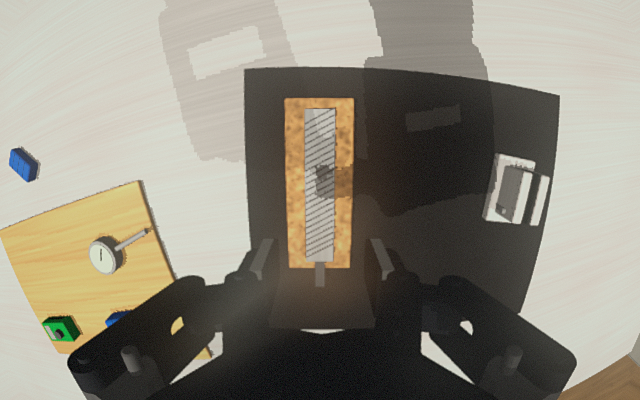

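The file lies flat along the cork: blade (320,109) to (319,262), cork rows 98 to 268. The guide is next.

```bash
python3 - <<'E'
from h import *
v=load('w7')
P=ray(v,[(284,98),(354,99),(286,267),(351,268)],.019,True)*1000
f=ray(v,[(305,108.5),(336,109),(306,261),(333,263)],.025,True)*1000
print('cork',P.mean(0),'file',f.mean(0))
for q in(P,f):
    d=q[2:].mean(0)-q[:2].mean(0); print(np.arctan2(d[1],d[0]),np.linalg.norm(d))
E
```

```text
cork [460.11860007 138.91676047  19.        ] file [460.32214015 140.05305568  25.        ]
-0.16352375019749116 158.4603254846612
-0.1660430387158102 139.79171295922038
```

Request:
step_arm:
  rows:
    - [[0, 7, 0], [-20, 2, -10], 0.4]
    - [[0, 14, 0], [-55, 5, -28], 0.4]
    - [[0, 21, 0], [-90, 10, -46], 0.4]
    - [[0, 28, 0], [-126, 15, -65], 0.4]
    - [[0, 35, 0], [-162, 20, -84], 0.4]
    - [[0, 42, 0], [-198, 25, -103], 0.4]
    - [[0, 49, 0], [-234, 30, -121], 0.4]
    - [[0, 56, 0], [-270, 34, -140], 0.4]
    - [[0, 63, 0], [-306, 34, -159], 0.4]
    - [[0, 70, 0], [-342, 34, -178], 0.4]

```text
time: 7.93
eef_pos: [0.5806, -0.2272, 0.1014]
tcp_rot: [-0.703, -0.064, 0.066, 0.705]
contact_force: [1.1, -0.2, 0.4]
opening: 0.598
```

```bash
python3 - <<'E'
from h import *
go((609,-297),90,0.094)
E
```

```text
t 7.93 tcp [ 580.6 -227.2  101.4] phi 0.183 q6 -0.72 op 0.598 F [ 1.1 -0.2  0.4]
turn [-0.1  5.1 -0.2] shift [ 15.3  11.2 -73.8]
```

File on the cork is within about 1 mm and 0.01 rad. On to the guide.

Request:
step_arm:
  rows:
    - [[0, 5.1, 0], [8, 5, -36], 0.4]
    - [[0, 5.1, 0], [15.3, 11.2, -72], 0.4]
    - [[0, 5.1, 0], [15.3, 11.2, -73.8], 0.4]
    - [[0, 5.1, 0], [15.3, 11.2, -73.8], 0.4]
    - [[0, 5.1, 0], [15.3, 11.2, -73.8], 0.4]

```text
time: 8.35
eef_pos: [0.6093, -0.2945, 0.0909]
tcp_rot: [-0.705, -0.034, 0.036, 0.707]
contact_force: [-1.1, 0.6, 0.6]
opening: 0.602
```

```bash
python3 - <<'E'
from h import *
v=snap('wrist','w8')
go((609,-297),30,0.094)
im=v['im'];H=hsv(im);h,s,V=[H[...,i].astype(int) for i in range(3)]
for c in cnts((h>45)&(h<80)&(s>140),100):
    print(rect(ray(v,c[:,0],.030,True)), rect(c[:,0]))
E
```

```text
t 8.4 tcp [ 609.5 -294.    91.5] phi 0.101 q6 -0.7 op 0.6 F [-0.9  0.   0.3]
turn [-0.1  0.4 -0.1] shift [-0.7 61.5 -3.1]
(array([ 609.8, -285.9]), 48.3, 34.9, np.float64(-1.47)) (array([324500., 204000.]), 68000.0, 51000.0, np.float64(-1.571))
```

View pics/w8.png

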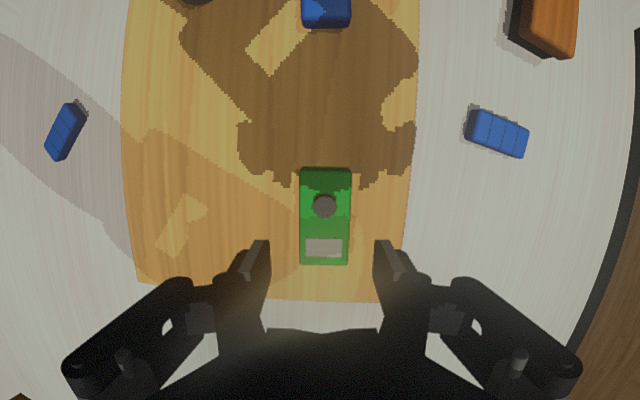

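```bash
python3 - <<'E'
from h import *
v=load('w8'); print(-v['R'].T@v['t'])
P=ray(v,[(300,168),(351,168),(299,264),(349,264),(324.5,206)],.030,True)*1000
print(np.round(P,1),P[:4].mean(0)); 
print('screw',ray(v,[(324.5,206)],.038,True)*1000)
im=v['im'][150:285,270:380,::-1]; cv2.imwrite('pics/c8.png',cv2.resize(im,None,fx=4,fy=4))
E
```

```text
[ 0.60274598 -0.23019281  0.23334065]
[[ 591.1 -262.2   30. ]
 [ 624.8 -258.7   30. ]
 [ 596.1 -332.1   30. ]
 [ 632.3 -328.5   30. ]
 [ 610.  -286.5   30. ]] [ 611.0887371  -295.36910482   30.        ]
screw [[ 609.70741788 -284.32547959   38.        ]]
```

View pics/c8.png

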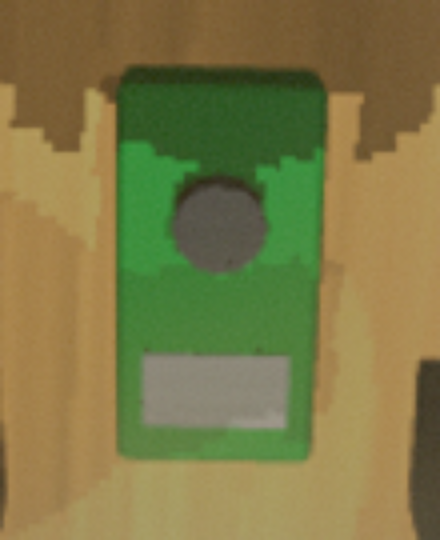

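Request:
step_arm:
  rows:
    - [[0, 0.5, 0], [1, 20, -2.5], 0.4]
    - [[0, 0.5, 0], [1, 50, -2.5], 0.4]
    - [[0, 0.5, 0], [1, 70, -2.5], 0.4]
    - [[0, 0.5, 0], [1, 79, -2.5], 0.4]
    - [[0, 0.5, 0], [1, 79, -2.5], 0.4]
    - [[0, 0.5, 0], [1, 79, -2.5], 0.4]
  newtons: 30

```text
time: 8.9
eef_pos: [0.6117, -0.2968, 0.0142]
tcp_rot: [-0.706, -0.033, 0.033, 0.706]
contact_force: [0.4, -0.7, 0.5]
opening: 0.602
```

```bash
python3 - <<'E'
from h import *
v=snap('wrist','w9')
go((610.8,-296.3),10.5,0.092)
E
```

```text
t 8.95 tcp [ 612.5 -297.7   15.4] phi 0.093 q6 -0.69 op 0.599 F [-0.1  0.5 -0.5]
turn [0.1 0.  0.1] shift [-1.5  4.9  1.5]
```

View pics/w9.png

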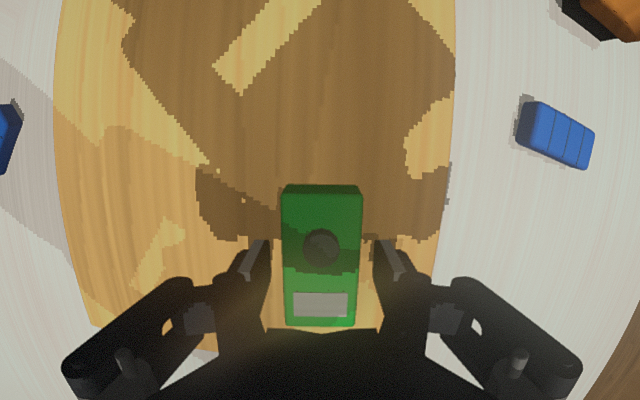

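Request:
step_arm:
  rows:
    - [[0, 0, 0], [-1.5, 3, 1.5], 0.4]
    - [[0, 0, 0], [-1.5, 5, 1.5], 0.4]
    - [[0, 0, 0], [-1.5, 5, 1.5], 0.5]
    - [[0, 0, 0], [-1.5, 5, 1.5], 0.85]
    - [[0, 0, 0], [-1.5, 5, 1.5], 0.85]
    - [[0, 0, 0], [-1.5, 5, 1.5], 0.85]
    - [[0, 0, 0], [-1.5, 5, 1.5], 0.85]

```text
time: 9.53
eef_pos: [0.6104, -0.2969, 0.0096]
tcp_rot: [0.707, 0.033, -0.032, -0.706]
contact_force: [0.2, 0.4, 2.5]
opening: 0.414
```

```bash
python3 - <<'E'
from h import *
go((610.8,-296.3),10.5,0.092)
E
```

```text
t 9.53 tcp [ 610.4 -296.9    9.6] phi 0.092 q6 -0.69 op 0.414 F [0.2 0.4 2.5]
turn [ 0.  -0.   0.1] shift [ 0.5 -0.9  0.5]
```

Request:
step_arm:
  rows:
    - [[0, 0, 0], [0, -5, 0], 0.85]
    - [[0, 0, 0], [0, -20, 0], 0.85]
    - [[0, 0, 0], [0, -50, 0], 0.85]
    - [[0, 0, 0], [0, -85, 0], 0.85]
    - [[0, 0, 0], [0, -110, 0], 0.85]
    - [[0, 0, 0], [0, -110, 0], 0.85]
    - [[0, 0, 0], [0, -110, 0], 0.85]
  newtons: 45

```text
time: 10.12
eef_pos: [0.6112, -0.2974, 0.1224]
tcp_rot: [0.708, 0.034, -0.031, -0.705]
contact_force: [0.1, 0.5, -1.1]
opening: 0.412
```

```bash
python3 - <<'E'
from h import *
go((460.3,139.6),110,1.406)
E
```

```text
t 10.12 tcp [ 611.2 -297.4  122.4] phi 0.092 q6 -0.69 op 0.412 F [ 0.1  0.5 -1.1]
turn [  0.3 -75.3   0.1] shift [-110.3   10.4  449. ]
```

Request:
step_arm:
  rows:
    - [[0, -7, 0], [-5, 2, 20], 0.85]
    - [[0, -14, 0], [-13, 4, 55], 0.85]
    - [[0, -21, 0], [-22, 6, 92], 0.85]
    - [[0, -28, 0], [-32, 8, 130], 0.85]
    - [[0, -35, 0], [-41, 8, 168], 0.85]
    - [[0, -42, 0], [-50, 8, 206], 0.85]
    - [[0, -49, 0], [-60, 8, 244], 0.85]
    - [[0, -56, 0], [-69, 8, 282], 0.85]
    - [[0, -63, 0], [-78, 8, 320], 0.85]
    - [[0, -70, 0], [-88, 8, 358], 0.85]

```text
time: 10.95
eef_pos: [0.4872, 0.0536, 0.1092]
tcp_rot: [-0.558, -0.432, 0.434, 0.56]
contact_force: [-0.1, -0.5, -0.9]
opening: 0.409
```

```bash
python3 - <<'E'
from h import *
go((460.3,139.6),70,1.406)
E
```

```text
t 10.95 tcp [487.2  53.6 109.2] phi 1.319 q6 -1.42 op 0.409 F [-0.1 -0.5 -0.9]
turn [-0.2 -5.  -0. ] shift [76.6 39.3 47.3]
```

Request:
step_arm:
  rows:
    - [[0, -5, 0], [33, 10, 20], 0.85]
    - [[0, -5, 0], [66, 25, 40], 0.85]
    - [[0, -5, 0], [76.6, 39.3, 47.3], 0.85]
    - [[0, -5, 0], [76.6, 39.3, 47.3], 0.85]
    - [[0, -5, 0], [76.6, 39.3, 47.3], 0.85]
    - [[0, -5, 0], [76.6, 39.3, 47.3], 0.85]

```text
time: 11.45
eef_pos: [0.4633, 0.1375, 0.0713]
tcp_rot: [-0.541, -0.455, 0.456, 0.541]
contact_force: [-0.7, 0.1, 0.4]
opening: 0.408
```

```bash
python3 - <<'E'
from h import *
v=snap('wrist','w10')
go((460.3,139.6),32,1.406)
E
```

```text
t 11.5 tcp [464.  137.2  71.9] phi 1.399 q6 -1.32 op 0.411 F [ 0.3 -0.1 -0.3]
turn [ 0.  -0.4 -0. ] shift [ 1.7 39.9  4.1]
```

View pics/w10.png

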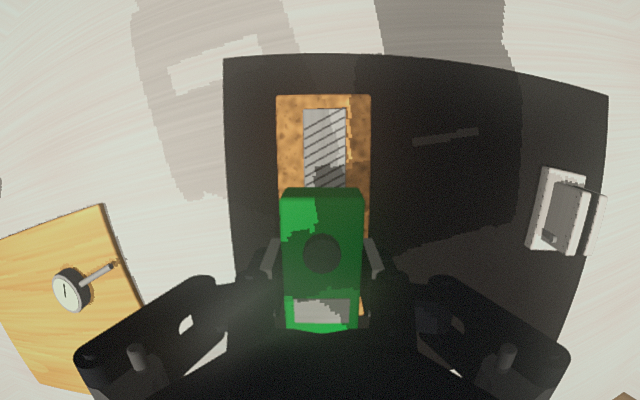

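Request:
step_arm:
  rows:
    - [[0, -0.4, 0], [1.7, 15, 3.7], 0.85]
    - [[0, -0.4, 0], [1.7, 30, 3.7], 0.85]
    - [[0, -0.4, 0], [1.7, 40, 3.7], 0.85]
    - [[0, -0.4, 0], [1.7, 42, 3.7], 0.85]
    - [[0, -0.4, 0], [1.7, 42, 3.7], 0.85]

```text
time: 11.92
eef_pos: [0.46, 0.1396, 0.0291]
tcp_rot: [-0.539, -0.457, 0.458, 0.54]
contact_force: [-0.1, 0.9, -1.3]
opening: 0.413
```

```bash
python3 - <<'E'
from h import *
from plant import viewer
viewer.read_camera('top')
go((460.3,139.6),26.5,1.406)
E
```

```text
t 11.97 tcp [460.5 139.8  29.8] phi 1.407 q6 -1.32 op 0.414 F [ 0.6  0.2 -0.8]
turn [0. 0. 0.] shift [-0.2  3.3  0.2]
```

Request:
step_arm:
  rows:
    - [[0, 0, 0], [0, 1, 0], 0.85]
    - [[0, 0, 0], [0, 2.5, 0], 0.85]
    - [[0, 0, 0], [0, 3.3, 0], 0.85]
    - [[0, 0, 0], [0, 3.3, 0], 0.85]

```text
time: 12.3
eef_pos: [0.4604, 0.1404, 0.0266]
tcp_rot: [0.539, 0.458, -0.457, -0.539]
contact_force: [-0.2, -0.6, -0.8]
opening: 0.41
```

Request:
step_arm:
  rows:
    - [[0, 0, 0], [0, 0.6, 0], 0.85]
    - [[0, 0, 0], [0, 1.2, 0], 0.85]
    - [[0, 0, 0], [0, 1.2, 0], 0.85]

```text
time: 12.55
eef_pos: [0.4604, 0.1404, 0.0266]
tcp_rot: [-0.539, -0.457, 0.458, 0.539]
contact_force: [-4.7, -0.5, 9.5]
opening: 0.412
```

Contact. Releasing and lifting.

Request:
step_arm:
  rows:
    - [[0, 0, 0], [0, 0, 0], 0.5]
    - [[0, 0, 0], [0, 0, 0], 0.45]
    - [[0, 0, 0], [0, 0, 0], 0.4]
    - [[0, 0, 0], [0, 0, 0], 0.4]
    - [[0, 0, 0], [0, -15, 0], 0.4]
    - [[0, 0, 0], [0, -50, 0], 0.4]
    - [[0, 0, 0], [0, -85, 0], 0.4]
    - [[0, 0, 0], [0, -110, 0], 0.4]
    - [[0, 0, 0], [0, -110, 0], 0.4]
    - [[0, 0, 0], [0, -110, 0], 0.4]

```text
time: 13.38
eef_pos: [0.4612, 0.1405, 0.1368]
tcp_rot: [0.54, 0.459, -0.456, -0.538]
contact_force: [-0.9, 0.0, 0.5]
opening: 0.601
```

```bash
python3 - <<'E'
from h import *
v=snap('wrist','w11')
P=-v['R'].T@v['t'];print(P)
go((593.2,-125.8),110,0.119)
E
```

```text
[0.39554505 0.15058271 0.27882468]
t 13.43 tcp [459.8 140.4 134.9] phi 1.408 q6 -1.32 op 0.602 F [ 1.  -0.  -0.1]
turn [ 0.  73.8  0. ] shift [-241.    25.  -174.8]
```

View pics/w11.png

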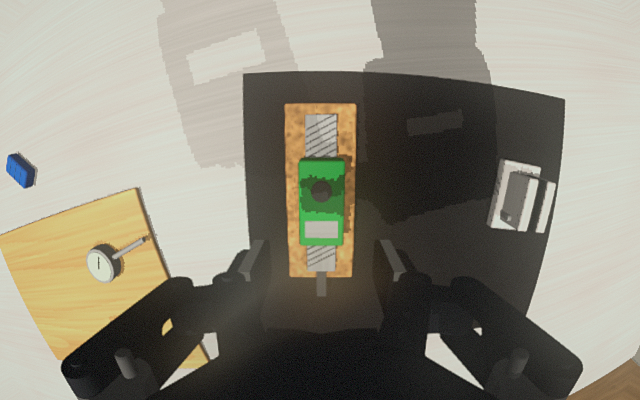

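The guide sits on the file at (321,200), centred along the blade. The wax block is next.

Request:
step_arm:
  rows:
    - [[0, 7, 0], [-25, 3, -18], 0.4]
    - [[0, 14, 0], [-50, 6, -36], 0.4]
    - [[0, 21, 0], [-75, 9, -54], 0.4]
    - [[0, 28, 0], [-100, 12, -72], 0.4]
    - [[0, 35, 0], [-125, 15, -90], 0.4]
    - [[0, 42, 0], [-150, 18, -108], 0.4]
    - [[0, 49, 0], [-175, 20, -126], 0.4]
    - [[0, 56, 0], [-200, 22, -144], 0.4]
    - [[0, 63, 0], [-220, 24, -160], 0.4]
    - [[0, 70, 0], [-241, 25, -174.8], 0.4]

```text
time: 14.27
eef_pos: [0.5921, -0.1267, 0.1066]
tcp_rot: [-0.703, -0.062, 0.065, 0.705]
contact_force: [-0.1, 0.1, 0.0]
opening: 0.602
```

```bash
python3 - <<'E'
from h import *
from plant import viewer
go((593.2,-125.8),90,0.119)
E
```

```text
t 14.27 tcp [ 592.1 -126.7  106.6] phi 0.179 q6 -0.56 op 0.602 F [-0.1  0.1  0. ]
turn [-0.2  3.4 -0.3] shift [ 1.3 16.6  0.7]
```

Request:
step_arm:
  rows:
    - [[0, 3.4, 0], [1.3, 16.6, 0.7], 0.4]
    - [[0, 3.4, 0], [1.3, 16.6, 0.7], 0.4]
    - [[0, 3.4, 0], [1.3, 16.6, 0.7], 0.4]

```text
time: 14.52
eef_pos: [0.592, -0.1241, 0.0898]
tcp_rot: [-0.704, -0.043, 0.048, 0.707]
contact_force: [-0.2, -0.2, -0.4]
opening: 0.596
```

```bash
python3 - <<'E'
from h import *
v=snap('wrist','w12')
go((593.2,-125.8),10,0.119)
cv2.imwrite('pics/c12.png',cv2.resize(v['im'][150:290,265:385,::-1],None,fx=4,fy=4))
v=snap('top','t12');cv2.imwrite('pics/ct12.png',cv2.resize(v['im'][160:320,120:300,::-1],None,fx=4,fy=3.7))
E
```

```text
t 14.57 tcp [ 592.7 -123.9   91.1] phi 0.128 q6 -0.5 op 0.6 F [-0.4 -0.  -0.2]
turn [-0.1  0.5 -0.2] shift [ 0.6 81.1 -2.1]
```

View pics/c12.png

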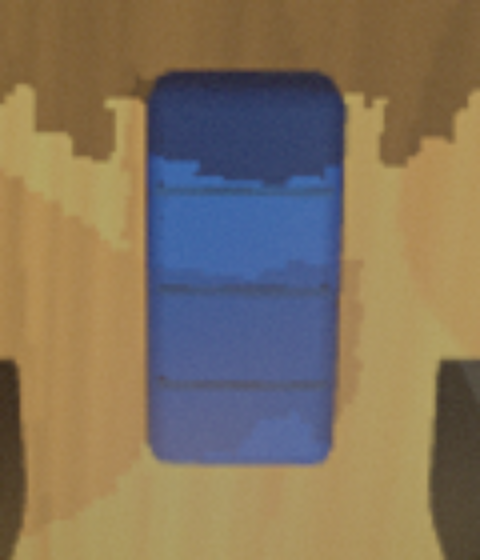

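View pics/ct12.png

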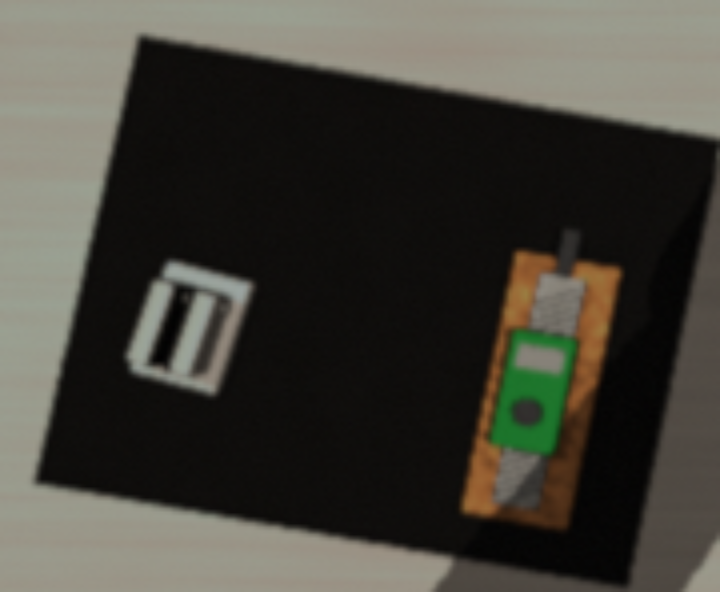

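```bash
python3 - <<'E'
from h import *
v=load('t12')
q=lambda L:[(120+a/4-.4,160+b/3.7-.4) for a,b in L]
b=ray(v,q([(168,262),(255,285),(215,395),(127,362)]),.016)*1000
print('vise',np.round(b,1),b.mean(0))
m=ray(v,q([(138,37),(719,140),(630,585),(37,484)]),.004)*1000
print('mat',np.round(m,1),m.mean(0)); 
for i,j in((3,0),(2,1)): d=m[j]-m[i]; print(np.arctan2(d[1],d[0]),np.linalg.norm(d))
for i,j in((1,0),(2,3)): d=m[j]-m[i]; print(np.arctan2(d[1],d[0])-np.pi/2,np.linalg.norm(d))
w=load('w12'); q=lambda L:[(265+a/4-.4,150+b/4-.4) for a,b in L]
P=ray(w,q([(148,76),(344,78),(147,462),(331,463)]),.032,True)*1000
print('wax',np.round(P,1),P.mean(0))
d=P[:2].mean(0)-P[2:].mean(0); print(np.arctan2(d[1],d[0]))
E
```

```text
vise [[532.8 349.8  16. ]
 [519.9 300.8  16. ]
 [453.2 320.4  16. ]
 [472.  370.   16. ]] [494.46185276 335.25326735  16.        ]
mat [[671.1 376.4   4. ]
 [615.2  43.6   4. ]
 [342.4  86.8   4. ]
 [396.7 420.9   4. ]] [506.35890031 231.92282913   4.        ]
-0.16068063897181104 277.9913692872591
-0.15687192042026193 276.1650982453881
-0.16655831371902585 337.42186650724557
-0.16113849762203714 338.46790612443374
wax [[ 573.9  -92.    32. ]
 [ 605.7  -88.1   32. ]
 [ 581.3 -161.1   32. ]
 [ 614.2 -157.    32. ]] [ 593.77452875 -124.55458761   32.        ]
1.6855533433494496
```

Request:
step_arm:
  rows:
    - [[0, 0.7, 0], [0.8, 20, -1.5], 0.4]
    - [[0, 0.7, 0], [0.8, 50, -1.5], 0.4]
    - [[0, 0.7, 0], [0.8, 70, -1.5], 0.4]
    - [[0, 0.7, 0], [0.8, 78, -1.5], 0.4]
    - [[0, 0.7, 0], [0.8, 78, -1.5], 0.4]
    - [[0, 0.7, 0], [0.8, 78, -1.5], 0.4]
  newtons: 30

```text
time: 15.12
eef_pos: [0.5957, -0.1259, 0.0161]
tcp_rot: [0.706, 0.041, -0.041, -0.706]
contact_force: [0.3, 0.7, -0.0]
opening: 0.601
```

```bash
python3 - <<'E'
from h import *
from plant import viewer
viewer.read_camera('wrist')
go((593.5,-125.2),10.5,0.116)
E
```

```text
t 15.17 tcp [ 596.5 -126.3   17. ] phi 0.115 q6 -0.49 op 0.603 F [ 0.3 -0.4  0.1]
turn [ 0.1 -0.   0.1] shift [-2.8  6.5  1.5]
```

Request:
step_arm:
  rows:
    - [[0, 0, 0], [-2.8, 4, 1.5], 0.4]
    - [[0, 0, 0], [-2.8, 6.5, 1.5], 0.4]
    - [[0, 0, 0], [-2.8, 6.5, 1.5], 0.5]
    - [[0, 0, 0], [-2.8, 6.5, 1.5], 0.85]
    - [[0, 0, 0], [-2.8, 6.5, 1.5], 0.85]
    - [[0, 0, 0], [-2.8, 6.5, 1.5], 0.85]
    - [[0, 0, 0], [-2.8, 6.5, 1.5], 0.85]

```text
time: 15.75
eef_pos: [0.5929, -0.1253, 0.0095]
tcp_rot: [0.706, 0.041, -0.04, -0.706]
contact_force: [-0.6, 0.4, 1.4]
opening: 0.391
```

```bash
python3 - <<'E'
from h import *
go((593.5,-125.2),10.5,0.116)
E
```

```text
t 15.75 tcp [ 592.9 -125.3    9.5] phi 0.114 q6 -0.49 op 0.391 F [-0.6  0.4  1.4]
turn [ 0.  -0.1  0. ] shift [ 0.6 -1.   0.1]
```

Request:
step_arm:
  rows:
    - [[0, 0, 0], [0, -5, 0], 0.85]
    - [[0, 0, 0], [0, -20, 0], 0.85]
    - [[0, 0, 0], [0, -50, 0], 0.85]
    - [[0, 0, 0], [0, -85, 0], 0.85]
    - [[0, 0, 0], [0, -115, 0], 0.85]
    - [[0, 0, 0], [0, -115, 0], 0.85]
  newtons: 45

```text
time: 16.25
eef_pos: [0.5967, -0.1267, 0.1319]
tcp_rot: [0.708, 0.045, -0.036, -0.704]
contact_force: [0.8, -0.3, 0.7]
opening: 0.386
```

```bash
python3 - <<'E'
from h import *
from plant import viewer
viewer.read_camera('wrist')
go((477.4,237.1),120,-0.162)
E
```

```text
t 16.3 tcp [ 595.1 -126.2  128.8] phi 0.114 q6 -0.49 op 0.386 F [-0.1 -0.7 -0.2]
turn [ 0.2 15.8  0.5] shift [-75.6   6.6 374.4]
```

Request:
step_arm:
  rows:
    - [[0, 1.6, 0], [-5, 1, 25], 0.85]
    - [[0, 3.2, 0], [-13, 1, 65], 0.85]
    - [[0, 5, 0], [-21, 2, 105], 0.85]
    - [[0, 7, 0], [-29, 2, 145], 0.85]
    - [[0, 9, 0], [-37, 3, 185], 0.85]
    - [[0, 11, 0], [-45, 3, 225], 0.85]
    - [[0, 13, 0], [-53, 4, 265], 0.85]
    - [[0, 15, 0], [-62, 5, 305], 0.85]
    - [[0, 15.8, 0], [-70, 6, 345], 0.85]
    - [[0, 15.8, 0], [-75.6, 6.6, 374.4], 0.85]

```text
time: 17.13
eef_pos: [0.4718, 0.2404, 0.1155]
tcp_rot: [0.705, -0.058, 0.055, -0.705]
contact_force: [0.4, 0.4, -0.3]
opening: 0.39
```

```bash
python3 - <<'E'
from h import *
go((477.4,237.1),50,-0.162)
E
```

```text
t 17.13 tcp [471.8 240.4 115.5] phi -0.161 q6 0.44 op 0.39 F [ 0.4  0.4 -0.3]
turn [ 0.1  0.1 -0.2] shift [ 6.3 65.5 -2.3]
```

Request:
step_arm:
  rows:
    - [[0, 0, 0], [3, 15, -1], 0.85]
    - [[0, 0, 0], [5, 40, -2.3], 0.85]
    - [[0, 0, 0], [5, 65, -2.3], 0.85]
    - [[0, 0, 0], [5, 80, -2.3], 0.85]
    - [[0, 0, 0], [5, 90, -2.3], 0.85]
    - [[0, 0, 0], [5, 94, -2.3], 0.85]
    - [[0, 0, 0], [5, 94, -2.3], 0.85]

```text
time: 17.72
eef_pos: [0.4781, 0.2347, 0.0218]
tcp_rot: [0.705, -0.058, 0.056, -0.704]
contact_force: [-0.2, 0.3, -0.4]
opening: 0.391
```

```bash
python3 - <<'E'
from h import *
v=snap('wrist','w14')
go((477.4,237.1),6.5,-0.162)
E
```

```text
t 17.77 tcp [479. 235.  23.] phi -0.162 q6 0.43 op 0.387 F [-0.5 -0.8 -0.5]
turn [ 0.  0. -0.] shift [-1.9 16.5  1.8]
```

View pics/w14.png

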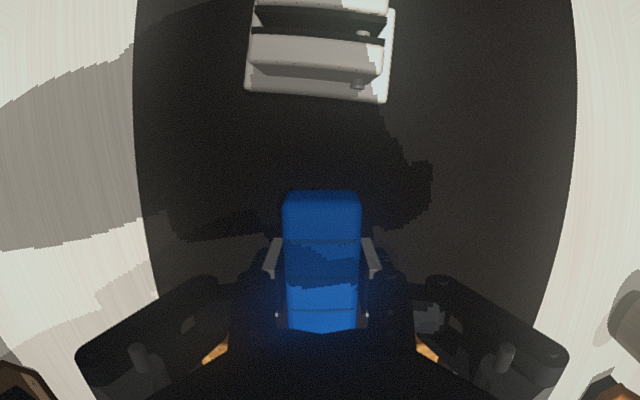

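The wax is held between the pads at (320,260), and the vise is ahead at (320,70). Lowering it to the mat.

Request:
step_arm:
  rows:
    - [[0, 0, 0], [-1.9, 6, 1.8], 0.85]
    - [[0, 0, 0], [-1.9, 12, 1.8], 0.85]
    - [[0, 0, 0], [-1.9, 16, 1.8], 0.85]
    - [[0, 0, 0], [-1.9, 16.5, 1.8], 0.85]
    - [[0, 0, 0], [-1.9, 16.5, 1.8], 0.85]

```text
time: 18.18
eef_pos: [0.4774, 0.2372, 0.0065]
tcp_rot: [0.705, -0.057, 0.057, -0.705]
contact_force: [0.0, 0.6, -0.8]
opening: 0.392
```

Request:
step_arm:
  rows:
    - [[0, 0, 0], [0, 0.7, 0], 0.85]
    - [[0, 0, 0], [0, 1.4, 0], 0.85]
    - [[0, 0, 0], [0, 1.4, 0], 0.85]

```text
time: 18.43
eef_pos: [0.4777, 0.2372, 0.0055]
tcp_rot: [-0.705, 0.057, -0.057, 0.705]
contact_force: [-0.1, 0.5, -0.0]
opening: 0.388
```

Request:
step_arm:
  rows:
    - [[0, 0, 0], [0, 0.7, 0], 0.85]
    - [[0, 0, 0], [0, 1, 0], 0.85]
    - [[0, 0, 0], [0, 1, 0], 0.85]

```text
time: 18.68
eef_pos: [0.4778, 0.2373, 0.0055]
tcp_rot: [0.705, -0.057, 0.057, -0.705]
contact_force: [-3.4, -0.6, 5.8]
opening: 0.387
```

Request:
step_arm:
  rows:
    - [[0, 0, 0], [0, 0, 0], 0.55]
    - [[0, 0, 0], [0, 0, 0], 0.45]
    - [[0, 0, 0], [0, 0, 0], 0.4]
    - [[0, 0, 0], [0, 0, 0], 0.4]
    - [[0, 0, 0], [0, -15, 0], 0.4]
    - [[0, 0, 0], [0, -50, 0], 0.4]
    - [[0, 0, 0], [0, -85, 0], 0.4]
    - [[0, 0, 0], [0, -120, 0], 0.4]
    - [[0, 0, 0], [0, -120, 0], 0.3]
    - [[0, 0, 0], [0, -120, 0], 0.3]

```text
time: 19.52
eef_pos: [0.4796, 0.2378, 0.1274]
tcp_rot: [-0.704, 0.055, -0.059, 0.706]
contact_force: [0.2, -0.0, -0.9]
opening: 0.7
```

```bash
python3 - <<'E'
from h import *
v=snap('wrist','w15')
go((497,-120.2),120,0.164)
E
```

```text
t 19.57 tcp [478.  237.3 125.1] phi -0.161 q6 0.43 op 0.707 F [-0.9  0.2 -0.4]
turn [ -0.  -18.6   0.1] shift [  76.3    4.9 -349.8]
```

View pics/w15.png

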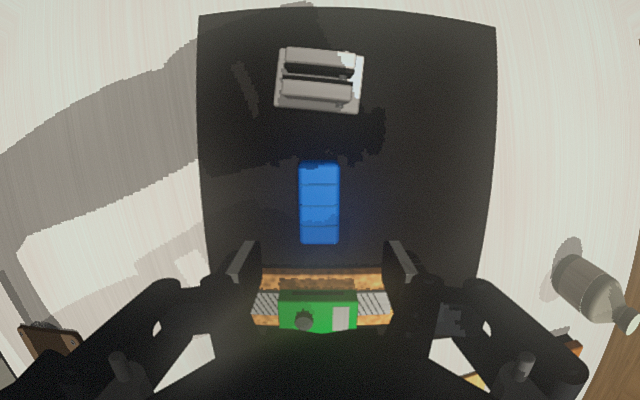

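The wax stands flat at (319,203), square between the vise (319,80) and the cork (320,290). The dial is next.

Request:
step_arm:
  rows:
    - [[0, -2, 0], [5, 1, -25], 0.3]
    - [[0, -4, 0], [13, 1, -62], 0.3]
    - [[0, -6, 0], [22, 2, -100], 0.3]
    - [[0, -8, 0], [30, 3, -138], 0.3]
    - [[0, -10, 0], [38, 3, -176], 0.3]
    - [[0, -12, 0], [47, 4, -214], 0.3]
    - [[0, -14, 0], [55, 4, -252], 0.3]
    - [[0, -16, 0], [63, 5, -290], 0.3]
    - [[0, -18.6, 0], [72, 5, -328], 0.3]
    - [[0, -18.6, 0], [76.3, 5, -349.8], 0.3]

```text
time: 20.4
eef_pos: [0.4954, -0.1233, 0.1173]
tcp_rot: [-0.704, -0.056, 0.058, 0.705]
contact_force: [0.5, 1.0, 0.0]
opening: 0.7
```

```bash
python3 - <<'E'
from h import *
go((497,-120.2),90,0.164)
E
```

```text
t 20.4 tcp [ 495.4 -123.3  117.3] phi 0.162 q6 -0.6 op 0.7 F [0.5 1.  0. ]
turn [-0.1 -0.1 -0.2] shift [ 2.1 27.3  2.8]
```

Request:
step_arm:
  rows:
    - [[0, 0, 0], [2.1, 15, 2.8], 0.3]
    - [[0, 0, 0], [2.1, 27.3, 2.8], 0.3]
    - [[0, 0, 0], [2.1, 27.3, 2.8], 0.3]
    - [[0, 0, 0], [2.1, 27.3, 2.8], 0.3]

```text
time: 20.73
eef_pos: [0.4963, -0.1158, 0.0895]
tcp_rot: [-0.704, -0.056, 0.06, 0.706]
contact_force: [-1.2, 0.9, 0.0]
opening: 0.699
```

```bash
python3 - <<'E'
from h import *
v=snap('wrist','w16')
go((497,-120.2),10,0.164)
cv2.imwrite('pics/c16.png',cv2.resize(v['im'][90:290,230:410,::-1],None,fx=3,fy=3))
E
```

```text
t 20.78 tcp [ 497.3 -116.1   90.7] phi 0.164 q6 -0.59 op 0.698 F [1.3 0.2 0.1]
turn [-0.1  0.  -0.2] shift [-0.7 80.7 -4.2]
```

View pics/c16.png

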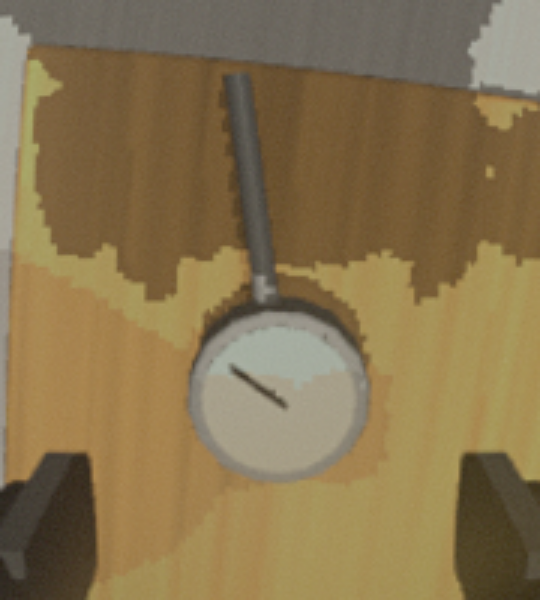

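```bash
python3 - <<'E'
from h import *
v=load('w16')
c=ray(v,[(322.7,221.4),(293,221),(352.7,221),(322,249.5)],.026,True)*1000
p=ray(v,[(309,116)],.018,True)*1000
print(c); d=p[0]-c[0]; print(np.arctan2(d[1],d[0]),np.linalg.norm(d[:2]))
E
```

```text
[[ 497.05091701 -119.69458208   26.        ]
 [ 476.43485381 -122.89875859   26.        ]
 [ 517.78719298 -115.95868815   26.        ]
 [ 500.09967788 -140.94664043   26.        ]]
1.864420780539745 73.25938046043626
```

Request:
step_arm:
  rows:
    - [[0, 0, 0], [-0.5, 20, -3.7], 0.3]
    - [[0, 0, 0], [-0.5, 50, -3.7], 0.3]
    - [[0, 0, 0], [-0.5, 70, -3.7], 0.3]
    - [[0, 0, 0], [-0.5, 78, -3.7], 0.3]
    - [[0, 0, 0], [-0.5, 78, -3.7], 0.3]
    - [[0, 0, 0], [-0.5, 78, -3.7], 0.3]
  newtons: 30

```text
time: 21.28
eef_pos: [0.4989, -0.1206, 0.0147]
tcp_rot: [0.705, 0.058, -0.058, -0.705]
contact_force: [0.3, 0.0, 0.9]
opening: 0.697
```

```bash
python3 - <<'E'
from h import *
from plant import viewer
v=snap('wrist','w17')
go((497,-120),9.5,0.164)
E
```

```text
t 21.33 tcp [ 499.6 -121.    15.5] phi 0.164 q6 -0.6 op 0.701 F [ 0.1 -0.1  0.4]
turn [ 0.1 -0.   0.1] shift [-2.4  5.9  1.4]
```

View pics/w17.png

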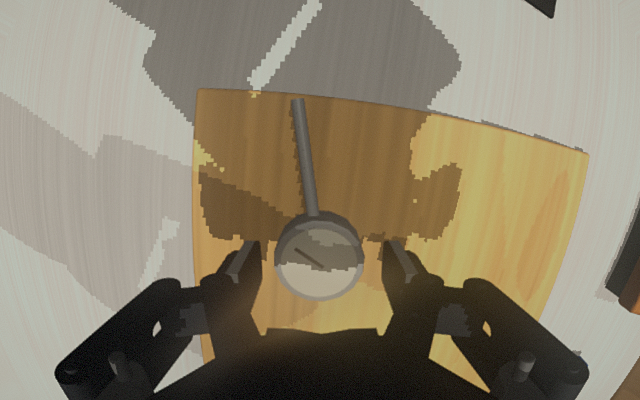

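Request:
step_arm:
  rows:
    - [[0, 0, 0], [-2.4, 4, 1.4], 0.3]
    - [[0, 0, 0], [-2.4, 5.5, 1.4], 0.3]
    - [[0, 0, 0], [-2.4, 5.5, 1.4], 0.4]
    - [[0, 0, 0], [-2.4, 5.5, 1.4], 0.7]
    - [[0, 0, 0], [-2.4, 5.5, 1.4], 0.8]
    - [[0, 0, 0], [-2.4, 5.5, 1.4], 0.8]
    - [[0, 0, 0], [-2.4, 5.5, 1.4], 0.8]

```text
time: 21.92
eef_pos: [0.4964, -0.1202, 0.0093]
tcp_rot: [0.705, 0.058, -0.057, -0.705]
contact_force: [-1.1, 1.6, 4.8]
opening: 0.501
```

```bash
python3 - <<'E'
from h import *
from plant import viewer
v=snap('wrist','w18')
go((497,-120),9.5,0.164)
E
```

```text
t 21.97 tcp [ 496.4 -120.2    9.3] phi 0.163 q6 -0.6 op 0.505 F [-1.4  1.   5.2]
turn [ 0.  -0.   0.1] shift [ 0.6 -0.2  0.1]
```

View pics/w18.png

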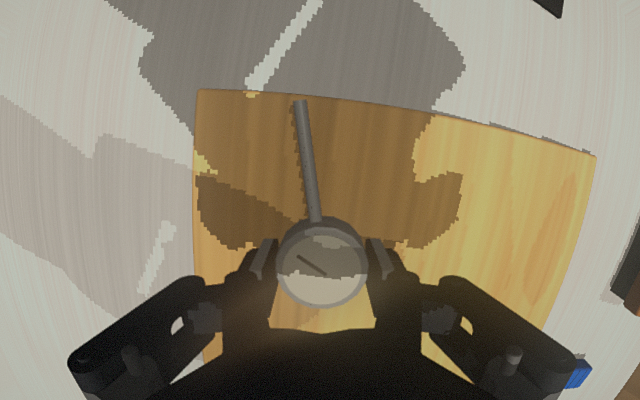

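Request:
step_arm:
  rows:
    - [[0, 0, 0], [0, -5, 0], 0.8]
    - [[0, 0, 0], [0, -20, 0], 0.8]
    - [[0, 0, 0], [0, -50, 0], 0.8]
    - [[0, 0, 0], [0, -85, 0], 0.8]
    - [[0, 0, 0], [0, -115, 0], 0.8]
    - [[0, 0, 0], [0, -115, 0], 0.8]
    - [[0, 0, 0], [0, -115, 0], 0.8]
  newtons: 45

```text
time: 22.55
eef_pos: [0.4969, -0.1205, 0.1255]
tcp_rot: [0.706, 0.059, -0.056, -0.704]
contact_force: [-0.5, 0.6, -1.2]
opening: 0.499
```

```bash
python3 - <<'E'
from h import *
v=snap('wrist','w19')
go((545.7,226.1),120,0.163)
w=load('w15'); P=ray(w,[(299,163),(339,163),(300,244),(338.5,243.5)],.028,True)*1000
print(np.round(P,1),P.mean(0)); d=P[:2].mean(0)-P[2:].mean(0);print(np.arctan2(d[1],d[0])-np.pi/2)
E
```

```text
t 22.6 tcp [ 495.4 -119.8  123.4] phi 0.163 q6 -0.6 op 0.496 F [-0.5  0.2 -0.9]
turn [-0.  0. -0.] shift [105.8   3.4 333.1]
[[467.5 272.3  28. ]
 [498.6 267.2  28. ]
 [456.2 204.8  28. ]
 [488.3 200.   28. ]] [477.65468246 236.10832274  28.        ]
-0.15966888265944346
```

View pics/w19.png

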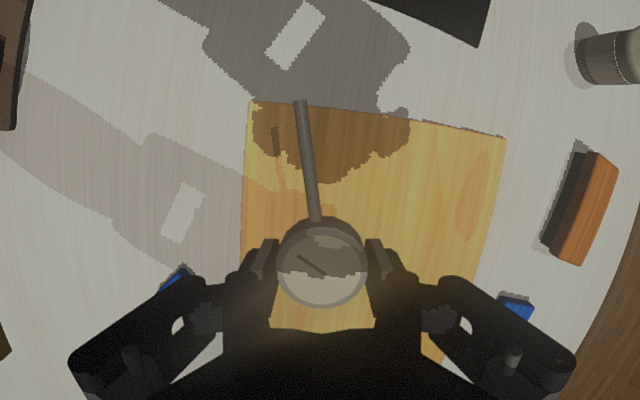

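Request:
step_arm:
  rows:
    - [[0, 7, 0], [7, 0, 22], 0.8]
    - [[0, 14, 0], [18, 0, 55], 0.8]
    - [[0, 21, 0], [28, 0, 88], 0.8]
    - [[0, 28, 0], [39, 0, 122], 0.8]
    - [[0, 35, 0], [50, 0, 156], 0.8]
    - [[0, 42, 0], [60, 0, 190], 0.8]
    - [[0, 49, 0], [71, 0, 224], 0.8]
    - [[0, 56, 0], [82, 0, 258], 0.8]
    - [[0, 63, 0], [93, 0, 292], 0.8]
    - [[0, 70, 0], [104, 0, 325], 0.8]

```text
time: 23.43
eef_pos: [0.5435, 0.2186, 0.1203]
tcp_rot: [0.619, -0.345, 0.343, -0.616]
contact_force: [0.2, 0.7, -1.1]
opening: 0.493
```

```bash
python3 - <<'E'
from h import *
go((545.7,226.1),110,-1.733)
E
```

```text
t 23.43 tcp [543.5 218.6 120.3] phi -1.016 q6 1.23 op 0.493 F [ 0.2  0.7 -1.1]
turn [ 0.3 41.1  0. ] shift [-5.2 10.3  5.8]
```

Request:
step_arm:
  rows:
    - [[0, 7, 0], [-2, 5, 2], 0.8]
    - [[0, 14, 0], [-5.2, 10, 5.8], 0.8]
    - [[0, 21, 0], [-5.2, 10, 5.8], 0.8]
    - [[0, 28, 0], [-5.2, 10, 5.8], 0.8]
    - [[0, 35, 0], [-5.2, 10, 5.8], 0.8]
    - [[0, 41, 0], [-5.2, 10, 5.8], 0.8]
    - [[0, 41, 0], [-5.2, 10, 5.8], 0.8]
    - [[0, 41, 0], [-5.2, 10, 5.8], 0.8]

```text
time: 24.1
eef_pos: [0.5462, 0.2243, 0.1111]
tcp_rot: [-0.462, 0.537, -0.536, 0.459]
contact_force: [-1.5, -0.5, -1.4]
opening: 0.49
```

```bash
python3 - <<'E'
from h import *
v=snap('wrist','w20')
go((545.7,226.1),25,-1.733)
E
```

```text
t 24.15 tcp [546.6 224.4 111.6] phi -1.723 q6 1.94 op 0.492 F [-0.2  0.3 -0.1]
turn [0.2 0.6 0.1] shift [-1.7 86.6 -0.8]
```

View pics/w20.png

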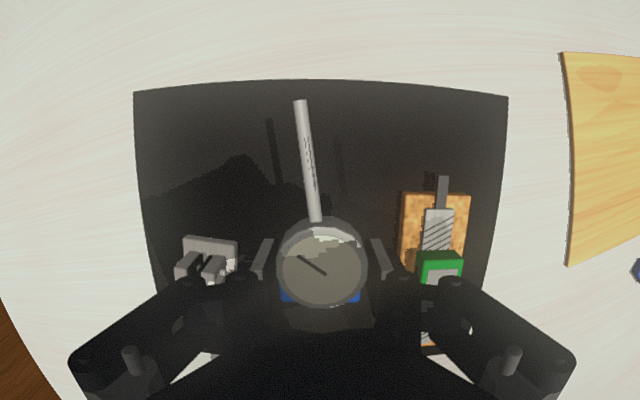

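Request:
step_arm:
  rows:
    - [[0, 0.6, 0], [-1, 15, -0.8], 0.8]
    - [[0, 0.6, 0], [-1.7, 45, -0.8], 0.8]
    - [[0, 0.6, 0], [-1.7, 70, -0.8], 0.8]
    - [[0, 0.6, 0], [-1.7, 86, -0.8], 0.8]
    - [[0, 0.6, 0], [-1.7, 92, -0.8], 0.8]
    - [[0, 0.6, 0], [-1.7, 92, -0.8], 0.8]

```text
time: 24.65
eef_pos: [0.5453, 0.226, 0.0191]
tcp_rot: [-0.459, 0.54, -0.539, 0.456]
contact_force: [-0.7, 0.3, -0.7]
opening: 0.491
```

```bash
python3 - <<'E'
from h import *
v=snap('wrist','w21')
go((545.7,226.1),6,-1.733)
E
```

```text
t 24.7 tcp [546.7 226.3  20.8] phi -1.735 q6 1.96 op 0.498 F [-0.3  0.1 -0.9]
turn [ 0.1 -0.1  0. ] shift [ 0.4 14.8 -0.9]
```

View pics/w21.png

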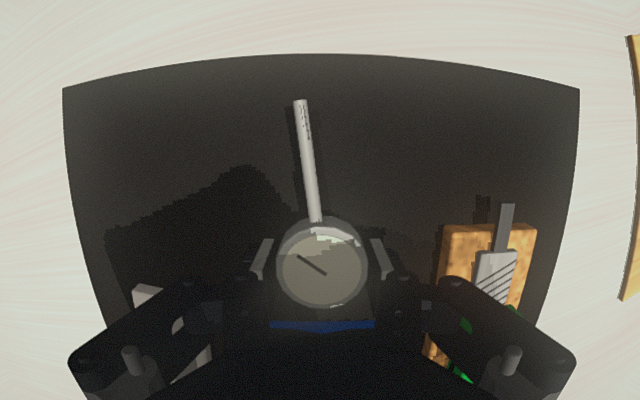

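Request:
step_arm:
  rows:
    - [[0, 0, 0], [0.2, 6, -0.5], 0.8]
    - [[0, 0, 0], [0.2, 11, -0.5], 0.8]
    - [[0, 0, 0], [0.2, 14, -0.5], 0.8]
    - [[0, 0, 0], [0.2, 14.8, -0.5], 0.8]
    - [[0, 0, 0], [0.2, 14.8, -0.5], 0.8]

```text
time: 25.12
eef_pos: [0.5467, 0.2264, 0.0068]
tcp_rot: [-0.457, 0.54, -0.54, 0.457]
contact_force: [0.1, -0.1, -1.2]
opening: 0.492
```

Request:
step_arm:
  rows:
    - [[0, 0, 0], [0, 0.7, 0], 0.8]
    - [[0, 0, 0], [0, 1.4, 0], 0.8]
    - [[0, 0, 0], [0, 1.4, 0], 0.8]

```text
time: 25.37
eef_pos: [0.5468, 0.2264, 0.0056]
tcp_rot: [0.457, -0.54, 0.54, -0.457]
contact_force: [1.5, 0.3, -1.1]
opening: 0.498
```

Request:
step_arm:
  rows:
    - [[0, 0, 0], [0, 0.6, 0], 0.8]
    - [[0, 0, 0], [0, 1.2, 0], 0.8]
    - [[0, 0, 0], [0, 1.2, 0], 0.8]

```text
time: 25.62
eef_pos: [0.5469, 0.2264, 0.0055]
tcp_rot: [-0.457, 0.54, -0.54, 0.457]
contact_force: [-3.3, -0.7, 6.9]
opening: 0.495
```

Request:
step_arm:
  rows:
    - [[0, 0, 0], [0, 0, 0], 0.45]
    - [[0, 0, 0], [0, 0, 0], 0.4]
    - [[0, 0, 0], [0, 0, 0], 0.35]
    - [[0, 0, 0], [0, 0, 0], 0.35]
    - [[0, 0, 0], [0, -15, 0], 0.35]
    - [[0, 0, 0], [0, -50, 0], 0.35]
    - [[0, 0, 0], [0, -90, 0], 0.35]
    - [[0, 0, 0], [0, -130, 0], 0.35]
    - [[0, 0, 0], [0, -160, 0], 0.35]
    - [[0, 0, 0], [0, -160, 0], 0.35]

```text
time: 26.45
eef_pos: [0.5513, 0.2275, 0.1732]
tcp_rot: [0.452, -0.537, 0.542, -0.462]
contact_force: [2.2, 0.1, 0.8]
opening: 0.648
```

```bash
python3 - <<'E'
from h import *
v=snap('wrist','w22')
go((560,-200),200,-1.2)
E
```

```text
t 26.5 tcp [549.6 227.1 169.4] phi -1.736 q6 1.96 op 0.647 F [-0.2 -0.4 -0.8]
turn [ -0.6 -30.7  -0.1] shift [419.4 -31.4  80.9]
```

View pics/w22.png

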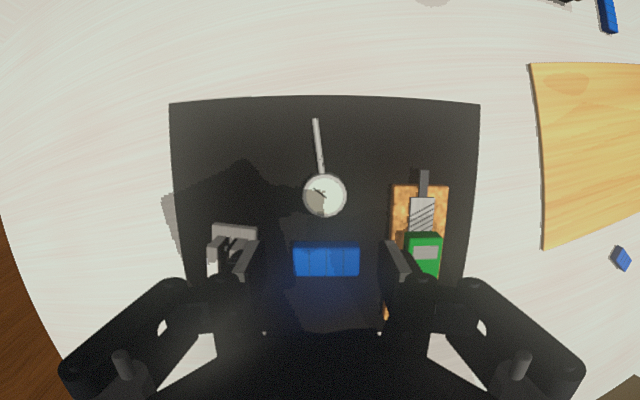

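The dial stands face up at (324,195), behind the wax at (325,262). I'll move the arm clear and check from the top camera.

Request:
step_arm:
  rows:
    - [[0, -7, 0], [30, -15, 6], 0.35]
    - [[0, -14, 0], [65, -30, 13], 0.35]
    - [[0, -21, 0], [105, -31, 20], 0.35]
    - [[0, -28, 0], [145, -31, 28], 0.35]
    - [[0, -30, 0], [185, -31, 36], 0.35]
    - [[0, -30, 0], [225, -31, 44], 0.35]
    - [[0, -30, 0], [265, -31, 52], 0.35]
    - [[0, -30, 0], [305, -31, 60], 0.35]
    - [[0, -30, 0], [340, -31, 66], 0.35]
    - [[0, -30, 0], [340, -31, 66], 0.35]

```text
time: 27.33
eef_pos: [0.5548, -0.1257, 0.1933]
tcp_rot: [0.581, -0.405, 0.404, -0.579]
contact_force: [-0.1, 1.1, 0.1]
opening: 0.651
```

```bash
python3 - <<'E'
from h import *
v=snap('top','t23'); s=snap('side','s23')
cv2.imwrite('pics/ct23.png',cv2.resize(v['im'][160:320,120:310,::-1],None,fx=4,fy=3.7))
im=v['im'];H=hsv(im);h,s,V=[H[...,i].astype(int) for i in range(3)]
def do(n,m,z,a=40,k=1):
    for c in cnts(m,a)[:k]: print(n,np.round(c[:,0].mean(0)),rect(ray(v,c[:,0]+0.,z)))
do('blue',(h>105)&(h<130)&(s>140),.028,40,3)
do('green',(h>45)&(h<80)&(s>140),.047)
roi=np.zeros(s.shape,bool);roi[165:320,125:300]=1
m=(roi&(V>60)&(s<70)).astype(np.uint8)
m=cv2.morphologyEx(m,cv2.MORPH_OPEN,np.ones((7,7),np.uint8))
for c in cnts(m,60):
    P=ray(v,c[:,0],.022); print(c[:,0].mean(0),cv2.minEnclosingCircle((P[:,:2]*1000).astype(np.float32)))
E
```

```text
blue [211. 256.] (array([477.6, 233.8]), 74.6, 37.2, np.float64(1.407))
blue [415. 145.] (array([ 738.9, -216. ]), 52.1, 24.6, np.float64(-0.152))
blue [426. 314.] (array([ 359.4, -244.9]), 44.3, 23.1, np.float64(0.885))
green [253. 266.] (array([460.6, 139.3]), 68.4, 35.9, np.float64(-0.166))
[236.00643087 174.8585209 ] ((648.2568969726562, 198.59765625), 157.90396118164062)
[179.6875     309.69117647] ((369.0420837402344, 290.6053466796875), 135.0773468017578)
[134.42145594 216.5210728 ] ((553.0020751953125, 400.4620361328125), 129.4975128173828)
[291.84816754 281.21989529] ((433.41534423828125, 61.833351135253906), 93.57467651367188)
[216.98148148 225.64814815] ((546.182861328125, 225.40643310546875), 22.148305892944336)
[258.76086957 241.86956522] ((512.2198486328125, 131.52796936035156), 19.06248664855957)
[248.44736842 289.        ] ((406.9842529296875, 150.63345336914062), 16.468881607055664)
```

View pics/ct23.png

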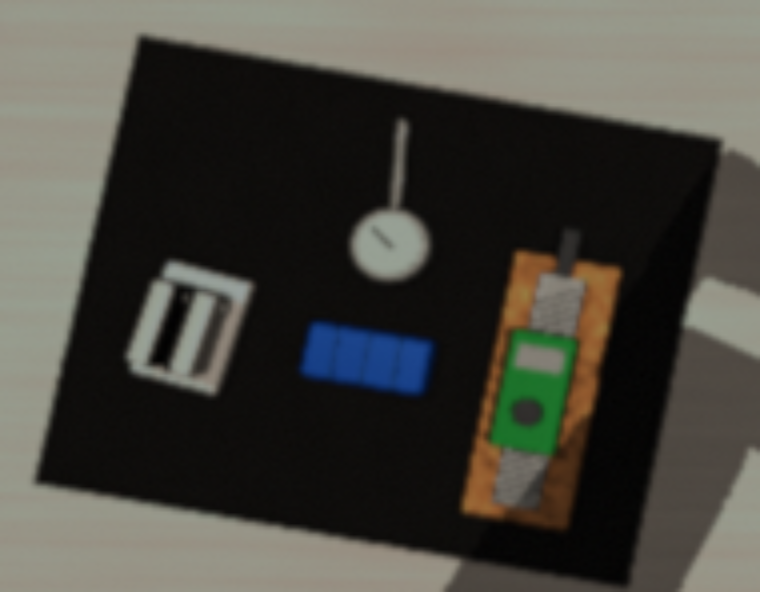

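View pics/s23.png

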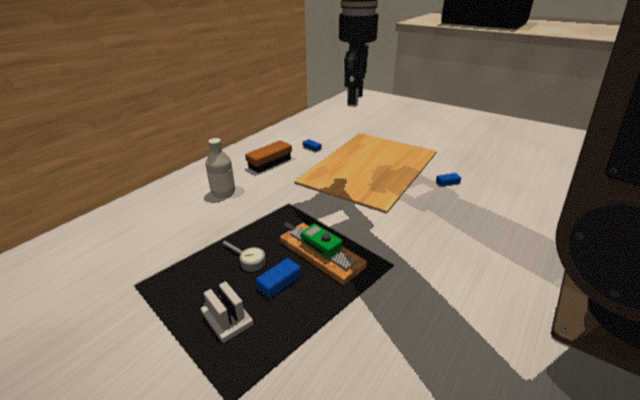

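Request:
step_arm:
  rows:
    - [[0, 0, 0], [0, 0, 0], 0.35]
    - [[0, 0, 0], [0, 0, 0], 0.35]
    - [[0, 0, 0], [0, 0, 0], 0.35]

```text
time: 27.68
eef_pos: [0.5556, -0.1183, 0.1947]
tcp_rot: [0.581, -0.403, 0.402, -0.581]
contact_force: [0.4, 0.0, 0.0]
opening: 0.65
```

```bash
python3 -c "
from plant import ctrl
print(ctrl.sign_off())"
```

```text
the job is handed in; nothing more can be done
None
```

The kit is set out on the mat as asked, and I handed the job in at about 27.7 s of the 112 s allowed. No verdict came back. The figures below are from my last camera checks:

| Item | Last check | Allowed |
|---|---|---|
| File on the cork | about 1 mm off centre, under 0.01 rad off line (wrist view after release, before the guide went on) | 12 mm, 0.2 rad |
| Guide on the file | about 1 mm from the blade centre, square to within 0.01 rad | 10 mm, 0.25 rad |
| Wax block | about 96–98 mm from the cork, 101–103 mm from the vise; about 0.01 rad off square | under 113 mm each; 0.2 rad |
| Thermometer | face up, about 69 mm behind the wax centre (about 3 cm clear gap), a few mm sideways at most, probe pointing away from the robot | 54–84 mm; 18 mm sideways |

- **Other objects:** In the last pictures the bottle and brush stood where they were, and neither was near the arm. The gripper was empty and well clear of everything.
- **Disagreements:** The two cameras put the wax centre about 2–3 mm apart (y 236 against 234 mm). The top view's blue outline probably includes a side face. The first estimate of the probe's angle was off by about 0.1 rad, which doesn't affect the result. No check failed.

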